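# Tip the tent pegs into the sorting tray

### The job

Slide the loose empty tray along the sideboard, without lifting it, until it stands flat against the middle of the right-hand long side of the white tray stack. Then lift the steel bowl with the loop handle, tip all four green pegs out of it into that tray, and stand the empty bowl upright on the cork mat again. Leave everything else where it is.

Things in the scene. Friction and masses are not known exactly. Their poses are not given: they have to be found in the camera images.
- tiers: Fixed stack of three white polypropylene trays on the left of the sideboard: 240 mm along its x, 170 mm along its y, about 141 mm tall. Origin at the centre of its underside; its right-hand long side is the face at y = -85 mm.
- park (a point): Point on the sideboard where the loose tray's origin comes when the tray stands flat against the middle of the right-hand long side of the stack (175 mm from the stack's origin along its -y); axes as the stack's.
- tray: Loose empty white polypropylene tray, open on top, 220 mm along its x, 180 mm along its y, 50 mm tall, walls and floor 6 mm thick, 0.35 kg. Origin at the centre of its underside. It starts clear of the stack, to the stack's right.
- mat: Square cork mat fixed on the sideboard, 200 x 200 x 4 mm; origin at the centre of its underside.
- bowl: Stainless camping bowl standing on the mat: flat base 100 mm across, conical wall flaring to 172 mm across at the rim, 38 mm tall (the wall leans out about 45 degrees), wall 3 mm, inner floor 5 mm above the underside, 0.22 kg. One loop handle at its +x. Origin at the centre of its underside, z up through the mouth.
- handle (a point): Middle of the bowl's loop handle: a steel bar 84 mm long along the bowl's y, 12 mm thick along the bowl's x and 20 mm tall, centred 120 mm from the bowl's axis along +x and 40 mm above the bowl's underside; 28 mm of open gap between the bar and the rim, two thin struts at its ends (39 mm either side of the middle). Axes as the bowl's.
- peg0: Chunky green plastic tent peg with a T head, 61 mm long, shaft 11 mm wide, head 20 mm wide (at +x), 12 mm thick, 22 g; origin at the middle of one flat side. It starts inside the bowl.
- peg1: Chunky green plastic tent peg with a T head, 61 mm long, shaft 11 mm wide, head 20 mm wide (at +x), 12 mm thick, 22 g; origin at the middle of one flat side. It starts inside the bowl.
- peg2: Chunky green plastic tent peg with a T head, 61 mm long, shaft 11 mm wide, head 20 mm wide (at +x), 12 mm thick, 22 g; origin at the middle of one flat side. It starts inside the bowl.
- peg3: Chunky green plastic tent peg with a T head, 61 mm long, shaft 11 mm wide, head 20 mm wide (at +x), 12 mm thick, 22 g; origin at the middle of one flat side. It starts inside the bowl.
- mallet: Red aluminium camping mallet, 250 mm long over all, lying along its x axis with the 44 mm thick, 90 mm wide head at +x and a black grip at -x; origin on the surface under its middle. Leave it alone.
- steelpeg0: Stainless tent peg, bar 170 x 12 x 12 mm lying along its x axis, hooked head at +x; origin under its middle. Leave it alone.
- steelpeg1: A second stainless tent peg like steelpeg0. Leave it alone.
- ramekin: Small clear glass ramekin, 76 mm across, 42 mm tall, no handle; origin at the centre of its underside. Leave it alone.
- mug: White ceramic mug, 80 mm across, 85 mm tall, handle at its +y; origin at the centre of its underside. Leave it alone.
- flask: Dark steel drink flask, 68 mm across, 210 mm tall; origin at the centre of its underside. Leave it alone.
- canister: Grey camping canister, 100 mm across, 90 mm tall; origin at the centre of its underside. Leave it alone.
Mind the look-alikes: they are no part of the job. Leave any blue look-alike of the bowl alone.

How it is judged:
On the way, in this order (a step that is already met when the one before it is completed fails the run):
1. the tray stands flat against the middle of the stack's right-hand side (x of tray in the frame of tiers between -0.03 and 0.03 m and y of tray in the frame of tiers between -0.187 and -0.16 m and angle between the x axis of tray and the x axis of tiers, either way round below 0.1 rad and height (world z) of tray below 0.01 m), for 0.2 s.
2. the bowl is lifted and tipped (more than 40 degrees) by the tray (angle between bowl's own z axis and vertical above 0.7 rad and height (world z) of bowl above 0.05 m and horizontal distance between bowl and tray below 0.25 m), for 0.02 s.
3. all four green pegs lie in the tray (x of peg0 in the frame of tray between -0.105 and 0.105 m and y of peg0 in the frame of tray between -0.085 and 0.085 m and z of peg0 in the frame of tray between -0.005 and 0.045 m and x of peg1 in the frame of tray between -0.105 and 0.105 m and y of peg1 in the frame of tray between -0.085 and 0.085 m and z of peg1 in the frame of tray between -0.005 and 0.045 m and x of peg2 in the frame of tray between -0.105 and 0.105 m and y of peg2 in the frame of tray between -0.085 and 0.085 m and z of peg2 in the frame of tray between -0.005 and 0.045 m and x of peg3 in the frame of tray between -0.105 and 0.105 m and y of peg3 in the frame of tray between -0.085 and 0.085 m and z of peg3 in the frame of tray between -0.005 and 0.045 m), for 0.2 s.
At the end, for the whole second after the job is handed in: The tray stands against the stack's right side (gap under 12 mm, within 30 mm of the middle, 0.1 rad of parallel), the four green pegs lie in it below its rim, and the bowl stands upright (0.08 rad) on the cork mat within 45 mm of its centre along each side; all at rest (all of step 1 and all of step 3 and x of bowl in the frame of mat between -0.045 and 0.045 m and y of bowl in the frame of mat between -0.045 and 0.045 m and height (world z) of bowl below 0.01 m and angle between bowl's own z axis and vertical below 0.08 rad and linear speed of each of bowl, tray below 0.02 m/s and linear speed of each of peg0, peg1, peg2, peg3 below 0.05 m/s); the robot touches nothing.
It fails at once if the tray is lifted off the sideboard (height (world z) of tray above 0.02 m).
It fails at once if one of the other things (mallet, steel pegs, ramekin, mug, flask, canister) is moved more than 40 mm (distance of any of mallet, steelpeg0, steelpeg1, ramekin, mug, flask, canister from where it was at the start of the episode above 0.04 m).
It also fails if it takes over 72 s, if anything falls off the work surface, if the arm or the gripper's body presses on something with over 40 N, if the wrist force passes 120 N, or if a joint passes its speed limit or range.

### The arm

A 7-joint arm with a two-finger parallel gripper is mounted at the origin on the work surface. World frame = base frame: x ahead of the robot, y to its left, z up, the work surface at z = 0. Lengths are in m, angles in rad, forces in N, time in s.
With the tool pointing down it reaches from about 0.425 to 0.925 m from the base axis. Payload 6.8 kg.
Tool frame: the origin (TCP) lies between the finger pads; the fingertips stand r.tips_ahead ahead of it and the grasp point (between the pads) lies 5 mm behind it (r.tips_ahead is the distance from the TCP to the fingertips, in m); z points along the fingers, y is the line along which they close (so a half turn about z gives the same grasp; the last joint's range is limited). The gripper opens to 85 mm and grips with 20 to 120 N. Pads are 22 mm wide; open, the fingers measure 114 mm over their backs; the gripper's body (76 mm by 85 mm) begins 54 mm behind the grasp point. The pads swing forward as they close: fully open they stand 13 mm farther back than shut.
Start: joints at [-1.454, 0.477, 0.022, 1.555, -0.011, 1.109, -0.083], TCP at [0.15, 0.658, 0.245] pointing down, gripper open.
Joint ranges: [-2.96, 2.96], [-0.34, 2.1], [-1.41, 1.46], [0.24, 2.44], [-1.37, 4.51], [0.17, 1.92], [-2.96, 2.96]. Speed limits (rad/s): [2.39, 2.39, 3.14, 3.14, 3.14, 3.14, 3.14].

### API

Orientations are given as a rotation vector (axis times angle).
In Python, from bench import r gives the robot as it stands.
- The arm moves only by the tool move_arm, never from a script. Its argument "rows" is one flat list of numbers, 4 for each row, row after row: the shift along the tool's x, y, z in cm, then the turn about the tool's z in degrees. In form: [tx, ty, tz, twist, tx, ty, tz, twist, ...]. A call has 1 to 10 rows; each row is the pose to reach, as a shift and turn from the pose commanded when the call began, along the tool's axes at that moment; what a row does not reach only later rows make up. A row lasts 1/8 s, in which the tool goes at most 62.5 mm and 10.7 degrees, less where a joint would pass 70% of its speed; a pose out of reach is approached as far as the arm can. A call with a gripper value outside its range is refused whole. "fingers" is the opening, from 0 (shut) to 1 (fully open), set as the call begins (left out, the last holds). The fingers move at their own pace and stop on an object; "newtons" is the grip in N (left out, the last holds). Time passes only in rows, so rows that repeat a pose let the fingers close. It gives the time, the measured TCP pose, the force, the opening and the grip force at its end, in the units of the state.
- r.get_obs(): the state, without advancing time (a new reading comes with each control period).
- r.grab_frame(name): name is "scene" or "top" or "wrist"; returns the picture (400x640x3 uint8, blue, green, red); there is no depth.
- r.camera_params(name): a dict with "fx", "fy", "cx", "cy" (pixels), "k1" (the pictures are not rectified: a ray, as slopes to the right and down, at radius r is drawn at 1 + k1 r^2 times it, then the intrinsics apply), "world_from_camera" (4x4, takes a point from camera to world coordinates). Camera axes: x right, y down, z forward; pixel columns grow to the right and rows downward; lengths in m; the calibration is good to about 2 mm. A picture is of the moment at which its call begins: read the wrist's pose just before it. camera_params takes no time and is no camera call; for the wrist camera it gives the pose at the moment of the call.
- r.hand_in(): hands the job in; it is judged then, once.
The state is a dict: "clock": time; "joints": joint angles; "qvel": joint speeds; "tau": joint torques, N m; "tcp_pos": TCP position; "orientation": TCP orientation; "contact_force": force on the tool from outside, world axes, zero at the start; "moment": the same for the moment, N m; "grip_width": finger opening in m; "gripper_force": force on a finger pad.
Only numpy, scipy, OpenCV 4.12 (cv2) and the standard library are available. Lean on these libraries where they do the work, as an engineer would, in place of code of your own. Each camera call takes 0.05 s, during which the arm holds its last target. There are 200 camera calls.

## Working session

There is one attempt and no reset: what is moved stays moved. The work goes in short steps, Python scripts to look and compute and a tool call to move; the robot and the scene stay as the last step left them, time stands still between calls to the robot, and variables do not carry over. Pictures are saved under pics/ and viewed, at most 10 in all, crops included, and the job is handed in when it is done.

Besides the shell and the picture viewer there is one more tool, called after ">>>" as name(argument=value, ...) on one line, values as JSON. move_arm: Moves the arm, as the interface text tells. Its arguments: {"type":"object","properties":{"rows":{"type":"array"},"fingers":{"type":"number"},"newtons":{"type":"number"}},"required":["rows"]}

```bash
ls; mkdir -p pics; python3 - <<'E'
from bench import r
import cv2
print(r.get_obs(), r.tips_ahead)
for n in ("scene","top"):
    p=r.camera_params(n); print(n,p)
    cv2.imwrite(f"pics/{n}0.png",r.grab_frame(n))
E
```

```text
pics
{'clock': 0.0, 'joints': array([-1.45411205,  0.47780691,  0.02231231,  1.55647231, -0.01147186,
        1.10927059, -0.08308428]), 'qvel': array([-0.00181378, -0.00204263, -0.00068646, -0.00021482,  0.00036211,
       -0.00071009,  0.00147975]), 'tau': array([-5.53327955e-04, -5.96452403e+01,  1.60753738e+00, -2.81197071e+01,
        1.23877623e-02,  9.13197262e-03, -2.59025961e-05]), 'tcp_pos': array([0.1503322 , 0.65746231, 0.24431178]), 'orientation': array([-3.52225393e-01, -3.12172686e+00,  2.87192248e-03]), 'contact_force': array([ 0.75408377, -0.0401576 , -0.90860902]), 'moment': array([ 0.00473548,  0.02236493, -0.00300802]), 'gripper_force': 0.0, 'grip_width': 0.08589584662971772} 0.014
scene {'fx': 386.4187930186722, 'fy': 386.4187930186722, 'cx': 320.3132199039342, 'cy': 195.2983606362597, 'k1': -0.041296828880003494, 'world_from_camera': array([[ 0.12533087,  0.74645625, -0.65352524,  1.24244497],
       [ 0.99206257, -0.08752023,  0.09028884, -0.12968887],
       [ 0.01019999, -0.65965391, -0.75150029,  0.89182172],
       [ 0.        ,  0.        ,  0.        ,  1.        ]])}
top {'fx': 407.09133134339123, 'fy': 407.09133134339123, 'cx': 325.97267809640766, 'cy': 194.76023691592437, 'k1': -0.03948934494062417, 'world_from_camera': array([[ 0.01328863, -0.99033378,  0.13806669,  0.37861845],
       [-0.99987676, -0.01431516, -0.00644467, -0.00983234],
       [ 0.00835882, -0.13796404, -0.99040197,  1.10022742],
       [ 0.        ,  0.        ,  0.        ,  1.        ]])}
```

View pics/top0.png

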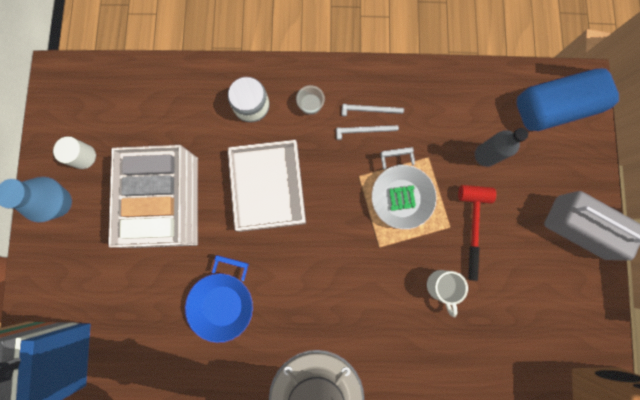

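View pics/scene0.png

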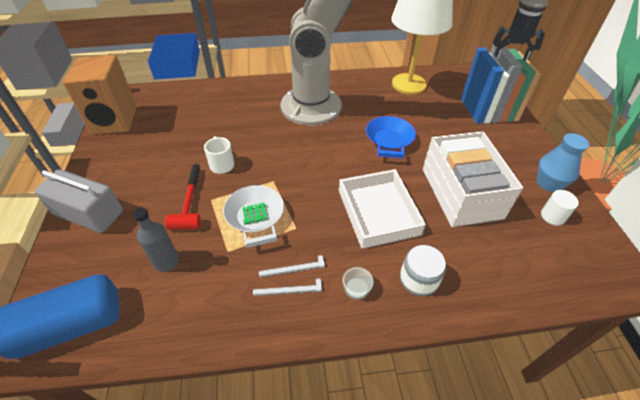

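Top view: the stack is at about (150,195), the loose tray (266,185), and the steel bowl (404,197) with its handle at about (398,157) pointing away from the robot. The blue look-alike bowl is at (219,307), the steel pegs at (370,120), the mallet at (477,230) and the mug at (447,288).

```bash
python3 - <<'E'
import cv2
a=cv2.imread("pics/top0.png")[130:260,100:460]; b=cv2.imread("pics/scene0.png")[125:255,200:530]
cv2.imwrite("pics/a.png",cv2.resize(a,None,fx=2.2,fy=2.2,interpolation=cv2.INTER_CUBIC))
cv2.imwrite("pics/b.png",cv2.resize(b,None,fx=2.4,fy=2.4,interpolation=cv2.INTER_CUBIC))
E
```

```text
(no output)
```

View pics/a.png

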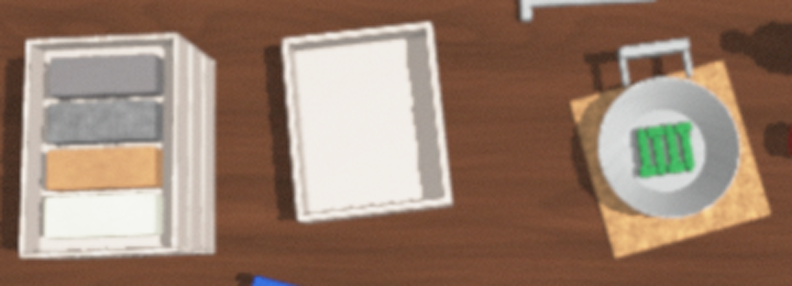

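View pics/b.png

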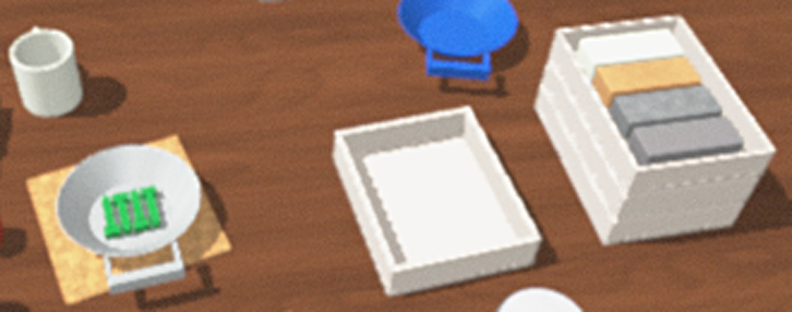

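Enlarged: the tray's rim corners are at a(283,39),(431,22),(452,204),(300,221). The handle bar runs a(621,47)–(690,41), and the bowl rim is centred near a(669,147) on the mat, which is turned about 15°. In the scene crop, the same tray corners are at b(388,270),(540,238),(470,107),(334,130).

```bash
cat > h.py <<'E'
from bench import r
import numpy as np, cv2
def cam(n):
    p=r.camera_params(n); K=np.array([[p['fx'],0,p['cx']],[0,p['fy'],p['cy']],[0,0,1]])
    return K,np.array([p['k1'],0,0,0,0.]),np.array(p['world_from_camera'])
def ray(c,uv):
    K,d,T=c; q=cv2.undistortPoints(np.array(uv,float).reshape(-1,1,2),K,d)[:,0]
    return T[:3,3], np.c_[q,np.ones(len(q))]@T[:3,:3].T
def plane(c,uv,z):
    o,d=ray(c,uv); return o+d*((z-o[2])/d[:,2])[:,None]
def tri(c1,u1,c2,u2):
    out=[]
    o1,D1=ray(c1,u1);o2,D2=ray(c2,u2)
    for a,b in zip(D1,D2):
        s=np.linalg.lstsq(np.c_[a,-b],o2-o1,rcond=None)[0]
        p,q=o1+a*s[0],o2+b*s[1]; out.append(np.r_[(p+q)/2,np.linalg.norm(p-q)])
    return np.array(out)
E
python3 - <<'E'
from h import *
np.set_printoptions(precision=4,suppress=True)
t,s=cam("top"),cam("scene")
A=lambda l:np.array(l)/2.2+[100,130]
B=lambda l:np.array(l)/2.4+[200,125]
def rect(P):  # far-left, far-right, near-right, near-left
    c=P.mean(0)[:2]; ax=(P[0]+P[1]-P[2]-P[3])[:2]
    print(" centre",c,"yaw of +x deg",np.degrees(np.arctan2(ax[1],ax[0])),"edges",[round(float(np.linalg.norm((P[i]-P[(i+1)%4])[:2])),4) for i in range(4)])
ta=A([(283,39),(431,22),(452,204),(300,221)]); 
# scene: far-left(world +y) = b right-bottom
tb=B([(540,238),(388,270),(334,130),(470,107)])
X=tri(t,ta,s,tb); print("tray",X); rect(X); rect(plane(t,ta,.05)); rect(plane(s,tb,.05))
sa=A([(26,38),(180,34),(172,254),(20,257)]); sb=B([(774,150),(640,165),(557,28),(684,16)])
X=tri(t,sa,s,sb); print("stack",X); rect(X); rect(plane(t,sa,.141)); rect(plane(s,sb,.141))
print("stack base right top",plane(t,A([(214,60),(214,253)]),0), "scene base",plane(s,B([(607,243)]),0))
ma=A([(570,102),(723,60),(771,213),(615,257)]); X=plane(t,ma,.004); rect(X)
ha=A([(621,47),(690,41)]); hb=B([(185,252),(107,268)]); print("handle",tri(t,ha,s,hb), plane(t,ha,.054),plane(s,hb,.054))
ba=A([(599,147),(740,147),(669,76),(669,217)]); P=plane(t,ba,.042); print("bowl",P)
# scene check rim
bb=B([(58,205),(200,190),(125,145)]); print(plane(s,bb,.042))
for n,u in dict(ramekin=(310,99),sp0a=(343,106),sp0b=(403,110),sp1a=(337,128),sp1b=(398,128),canister=(250,97),mug=(447,288),malhead=(479,194),malend=(473,278),flask=(490,152),bluehandleL=(215,258),blueHR=(246,266)).items(): print(n,plane(t,[u],.04))
E
```

```text
tray [[0.6474 0.2433 0.049  0.0003]
 [0.6705 0.0635 0.0494 0.0033]
 [0.4516 0.0358 0.0487 0.0009]
 [0.4295 0.2157 0.0468 0.0045]]
 centre [0.5498 0.1396] yaw of +x deg 7.216275390067816 edges [0.1813, 0.2207, 0.1813, 0.2196]
 centre [0.5495 0.139 ] yaw of +x deg 7.80139938690269 edges [0.1793, 0.2213, 0.1789, 0.2203]
 centre [0.5511 0.1394] yaw of +x deg 6.839523026471522 edges [0.1827, 0.2195, 0.1819, 0.2171]
stack [[0.622  0.5075 0.1375 0.0028]
 [0.6292 0.3388 0.141  0.0068]
 [0.3871 0.3302 0.1337 0.0025]
 [0.3818 0.4999 0.133  0.0048]]
 centre [0.505  0.4191] yaw of +x deg 1.9355249173604971 edges [0.1689, 0.2422, 0.1698, 0.2403]
 centre [0.5045 0.4161] yaw of +x deg 2.4492630102675443 edges [0.1721, 0.2408, 0.1643, 0.2408]
 centre [0.5099 0.4165] yaw of +x deg 3.064099609504597 edges [0.1603, 0.234, 0.1719, 0.235]
stack base right top [[0.6316 0.3407 0.    ]
 [0.3907 0.3271 0.    ]] scene base [[0.6299 0.3439 0.    ]]
 centre [ 0.5164 -0.231 ] yaw of +x deg 16.13035172274328 edges [0.2009, 0.1994, 0.2007, 0.1987]
handle [[ 0.6374 -0.1597  0.0739  0.0023]
 [ 0.6467 -0.2432  0.0708  0.0001]] [[ 0.6423 -0.1637  0.054 ]
 [ 0.6511 -0.2471  0.054 ]] [[ 0.6228 -0.1593  0.054 ]
 [ 0.6346 -0.2455  0.054 ]]
bowl [[ 0.5224 -0.1384  0.042 ]
 [ 0.5249 -0.3078  0.042 ]
 [ 0.6103 -0.2235  0.042 ]
 [ 0.44   -0.2212  0.042 ]]
[[ 0.5282 -0.3047  0.042 ]
 [ 0.5246 -0.1371  0.042 ]
 [ 0.4406 -0.2253  0.042 ]]
ramekin [[0.7892 0.0303 0.04  ]]
sp0a [[ 0.7707 -0.0598  0.04  ]]
sp0b [[ 0.7623 -0.2232  0.04  ]]
sp1a [[ 0.7085 -0.044   0.04  ]]
sp1b [[ 0.7113 -0.2089  0.04  ]]
canister [[0.7925 0.194  0.04  ]]
mug [[ 0.2891 -0.3308  0.04  ]]
malhead [[ 0.5343 -0.4228  0.04  ]]
malend [[ 0.3149 -0.3992  0.04  ]]
flask [[ 0.6492 -0.4575  0.04  ]]
bluehandleL [[0.3577 0.2672 0.04  ]]
blueHR [[0.3386 0.1863 0.04  ]]
```

```bash
cat >> h.py <<'E'
from scipy.spatial.transform import Rotation as Ro
def go(x,y,z,phi):
    "shift (cm, tool axes) and twist (deg) to TCP x,y,z with tool y at world angle phi"
    o=r.get_obs(); R=Ro.from_rotvec(o['orientation']).as_matrix(); p=np.array(o['tcp_pos'])
    d=R.T@(np.array([x,y,z])-p)*100; f=np.degrees(np.arctan2(R[1,1],R[0,1]))
    print("t %.2f tcp"%o['clock'],p.round(4),"phi %.1f tilt %.2f"%(f,np.degrees(np.arccos(-R[2,2]))),"F",o['contact_force'].round(1),"w %.4f g %.1f"%(o['grip_width'],o['gripper_force']),"-> shift",d.round(2),"twist",round((f-phi+180)%360-180,1))
E
python3 -c "
from h import *
go(.561,.053,.16,97.5)"
```

```text
t 0.10 tcp [0.1503 0.6575 0.2444] phi 77.1 tilt 0.10 F [-0.6 -0.5 -0.3] w 0.0854 g 0.0 -> shift [-53.51 -49.76   8.53] twist -20.4
```

>>> move_arm(rows=[-5.4,-5,0,-2,-10.7,-10,0,-4,-16,-15,0,-6,-21.4,-20,0,-8,-26.7,-25,0,-10,-32,-30,0,-12,-37.4,-35,0,-14,-42.8,-40,0,-16,-48,-45,2,-18,-53.5,-49.8,5,-20.4], fingers=0.5)

```text
clock: 1.35
tcp_pos: [0.5004, 0.1406, 0.2225]
orientation: [-0.208, 3.133, 0.001]
contact_force: [0.4, 1.1, -0.2]
grip_width: 0.0428
gripper_force: 0.0
```

```bash
python3 -c "
from h import *
go(.561,.053,.16,97.5)
cv2.imwrite('pics/w1.png',r.grab_frame('wrist')); print(cam('wrist'))"
```

```text
t 1.35 tcp [0.5004 0.1406 0.2225] phi 97.6 tilt 0.09 F [ 0.4  1.1 -0.2] w 0.0428 g 0.0 -> shift [-4.84 -9.49  6.26] twist 0.1
(array([[343.11781544,   0.        , 318.39260253],
       [  0.        , 343.11781544, 200.994915  ],
       [  0.        ,   0.        ,   1.        ]]), array([-0.05455419,  0.        ,  0.        ,  0.        ,  0.        ]), array([[-0.12534713,  0.95516131,  0.26824424,  0.43603621],
       [ 0.99209395,  0.12234915,  0.02793333,  0.12423784],
       [-0.00613862,  0.26962485, -0.96294588,  0.34952361],
       [ 0.        ,  0.        ,  0.        ,  1.        ]]))
```

View pics/w1.png

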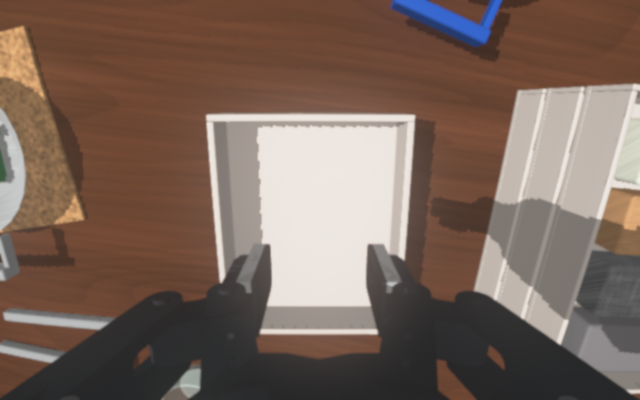

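Wrist view: the tray's near rim corners are at (208,116) and (414,116), with the right-hand wall running down to about (222,250). The stack's base edge runs from (517,92) to (477,288).

```bash
python3 -c "
from h import *
w=cam('wrist')
P=plane(w,[(207,116),(414,115),(216,235)],.05);print(P); d=P[1]-P[0];print(np.degrees(np.arctan2(d[1],d[0]))-90)
Q=plane(w,[(517,92),(477,288)],0);print(Q);d=Q[0]-Q[1];print(np.degrees(np.arctan2(d[1],d[0])))
go(.561,.053,.16,97.5)"
```

```text
[[0.45657016 0.02877453 0.05      ]
 [0.43365087 0.20417764 0.05      ]
 [0.5646118  0.04166301 0.05      ]]
7.4444555854135075
[[0.39712873 0.31552165 0.        ]
 [0.61362419 0.32908491 0.        ]]
-176.41515180532429
t 1.40 tcp [0.5034 0.1316 0.2207] phi 97.1 tilt 0.29 F [ 4.4 -6.6 -0.4] w 0.0426 g 0.0 -> shift [-4.73 -8.48  6.12] twist -0.4
```

>>> move_arm(rows=[-4.7,-8.5,3,0,-4.7,-8.5,6,0,-4.7,-8.5,10,0,-4.7,-8.5,10,0,-4.7,-8.5,10,0])

```text
clock: 2.02
tcp_pos: [0.5574, 0.0649, 0.1234]
orientation: [-0.207, 3.134, 0.001]
contact_force: [0.7, -0.8, 1.5]
grip_width: 0.0429
gripper_force: 0.0
```

```bash
python3 -c "
from h import *
go(.561,.0533,.04,97.5)"
```

```text
t 2.02 tcp [0.5574 0.0649 0.1234] phi 97.6 tilt 0.06 F [ 0.7 -0.8  1.5] w 0.0429 g 0.0 -> shift [-0.19 -1.2   8.34] twist 0.1
```

>>> move_arm(rows=[-0.2,-1.2,0,0,-0.2,-1.2,4,0,-0.2,-1.2,6,0,-0.2,-1.2,8.3,0,-0.2,-1.2,8.3,0,-0.2,-1.2,8.3,0])

```text
clock: 2.78
tcp_pos: [0.5616, 0.0523, 0.0408]
orientation: [-0.205, 3.133, 0.0]
contact_force: [0.7, -0.3, 1.3]
grip_width: 0.0427
gripper_force: 0.0
```

```bash
python3 -c "
from h import *
go(.561,.0533,.04,97.5)"
```

```text
t 2.77 tcp [0.5616 0.0523 0.0408] phi 97.5 tilt 0.13 F [ 0.7 -0.3  1.3] w 0.0427 g 0.0 -> shift [0.05 0.1  0.08] twist 0.0
```

>>> move_arm(rows=[0,0,0,0,0,0,0,0,0,0,0,0,0,0,0,0], fingers=0, newtons=40)

```text
clock: 3.28
tcp_pos: [0.5612, 0.0528, 0.0403]
orientation: [-0.206, 3.133, 0.001]
contact_force: [-1.6, 0.3, 6.6]
grip_width: 0.0051
gripper_force: 40.3
```

```bash
python3 -c "
from h import *
# park from stack: base right mid, yaw 3
y=np.radians(3.0); m=np.array([.511,.3335]); park=m+.0900*np.array([np.sin(y),-np.cos(y)]); g=park+.087*np.array([np.sin(y),-np.cos(y)]); print(park,g)
go(*g,.04,93.0)"
```

```text
[0.51571024 0.24362334] [0.52026346 0.15674257]
t 3.27 tcp [0.5612 0.0528 0.0403] phi 97.5 tilt 0.09 F [-1.6  0.3  6.6] w 0.0051 g 40.3 -> shift [ 2.7  10.84  0.03] twist 4.5
```

>>> move_arm(rows=[0.3,0.6,0,0.5,0.6,1.6,0,1,0.9,2.8,0,1.5,1.2,4,0,2,1.5,5.2,0,2.5,1.8,6.4,0,3,2.1,7.6,0,3.5,2.4,8.7,0,4,2.7,9.5,0,4.5,2.7,10,0,4.5])

```text
clock: 4.53
tcp_pos: [0.5218, 0.1465, 0.0403]
orientation: [-0.079, 3.138, -0.002]
contact_force: [1.4, -8.2, 9.3]
grip_width: 0.005
gripper_force: 40.7
```

>>> move_arm(rows=[0,0.3,0,0,0,0.6,0,0,0,0.8,0,0,0,0.8,0,0])

```text
clock: 5.03
tcp_pos: [0.5213, 0.1538, 0.0402]
orientation: [-0.079, 3.139, -0.003]
contact_force: [0.4, -7.7, 10.1]
grip_width: 0.0055
gripper_force: 40.8
```

```bash
python3 -c "
from h import *
go(.52026346, .15674257,.04,93.0)
a=r.grab_frame('top')[130:260,100:320]
cv2.imwrite('pics/t2.png',cv2.resize(a,None,fx=3.5,fy=3.5,interpolation=cv2.INTER_CUBIC))"
```

```text
t 5.03 tcp [0.5213 0.1538 0.0402] phi 92.9 tilt 0.15 F [ 0.4 -7.7 10.1] w 0.0055 g 40.8 -> shift [0.09 0.3  0.02] twist -0.1
```

View pics/t2.png

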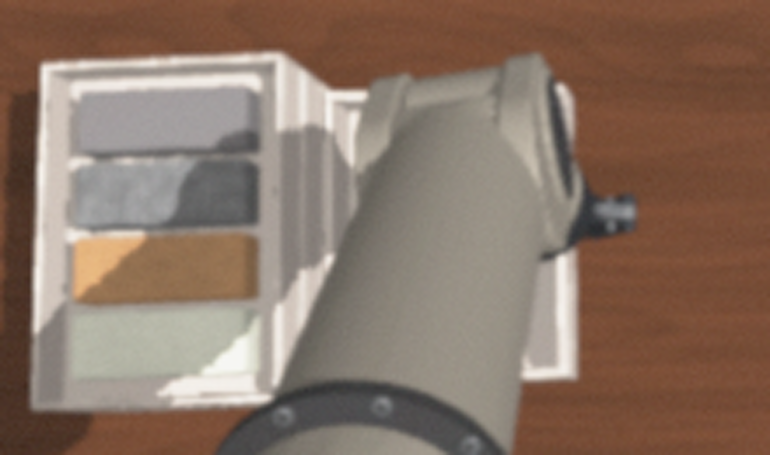

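Tray's far-left rim corner (~(330,92) in the crop) is nearly at the stack's side. I'll push on gently and watch for contact force.

>>> move_arm(rows=[0,0.1,0,0,0,0.2,0,0,0,0.3,0,0,0,0.3,0,0])

```text
clock: 5.58
tcp_pos: [0.5211, 0.1557, 0.0402]
orientation: [-0.077, 3.139, -0.005]
contact_force: [0.9, -9.5, 10.5]
grip_width: 0.0051
gripper_force: 40.9
```

>>> move_arm(rows=[0,0.1,0,0,0,0.2,0,0,0,0.3,0,0,0,0.3,0,0])

```text
clock: 6.08
tcp_pos: [0.5213, 0.1559, 0.0403]
orientation: [-0.074, 3.139, -0.009]
contact_force: [1.8, -16.5, 12.3]
grip_width: 0.0052
gripper_force: 41.2
```

>>> move_arm(rows=[0,-0.3,0,0,0,-0.3,0,0])

```text
clock: 6.32
tcp_pos: [0.5213, 0.1558, 0.0402]
orientation: [-0.077, 3.139, -0.004]
contact_force: [0.4, -9.1, 9.5]
grip_width: 0.0052
gripper_force: 40.9
```

>>> move_arm(rows=[0,0,0,0,0,0,0,0,0,0,0,0,0,0,-4,0,0,0,-9,0,0,0,-14,0,0,0,-19,0,0,0,-19,0], fingers=0.4)

```text
clock: 7.32
tcp_pos: [0.5223, 0.1602, 0.2333]
orientation: [-0.083, 3.133, 0.006]
contact_force: [0.8, -0.3, 0.1]
grip_width: 0.0344
gripper_force: 0.0
```

```bash
python3 -c "
from h import *
go(.60,-.215,.23,6)"
```

```text
t 7.33 tcp [0.5223 0.1602 0.2333] phi 93.0 tilt 0.46 F [ 0.8 -0.3  0.1] w 0.0344 g 0.0 -> shift [ -5.76 -37.88   0.23] twist 87.0
```

```bash
python3 -c "
from h import *
go(.63,-.28,.23,6)"
```

```text
t 7.33 tcp [0.5223 0.1602 0.2333] phi 93.0 tilt 0.46 F [ 0.8 -0.3  0.1] w 0.0344 g 0.0 -> shift [ -8.41 -44.53   0.23] twist 87.0
```

>>> move_arm(rows=[-0.6,-4,0,8,-1.6,-9,0,17,-2.6,-14,0,26,-4,-19,0,35,-5,-24,0,44,-6,-29,0,53,-7.5,-34,0,62,-8.7,-38,0,71,-8.8,-42,0,80,-8.8,-44.3,0,87])

```text
clock: 8.57
tcp_pos: [0.6304, -0.2807, 0.2276]
orientation: [-2.108, -2.327, 0.003]
contact_force: [0.1, 0.8, 0.0]
grip_width: 0.0343
gripper_force: 0.0
```

>>> move_arm(rows=[0,0,0,0,0,0,0,0])

```text
clock: 8.82
tcp_pos: [0.6314, -0.2771, 0.2282]
orientation: [-2.097, -2.337, -0.0]
contact_force: [-0.6, 0.5, 0.4]
grip_width: 0.0339
gripper_force: 0.0
```

```bash
python3 -c "
from h import *
np.savez('w2.npz',*cam('wrist'))
cv2.imwrite('pics/w2.png',r.grab_frame('wrist'));go(.62,-.26,.17,6)
a=r.grab_frame('top');cv2.imwrite('pics/t3.png',a)"
```

```text
t 8.88 tcp [ 0.6316 -0.2767  0.2284] phi 6.2 tilt 0.10 F [-0.5 -0.   0.1] w 0.0341 g 0.0 -> shift [ 1.77 -0.97  5.85] twist 0.2
```

View pics/w2.png

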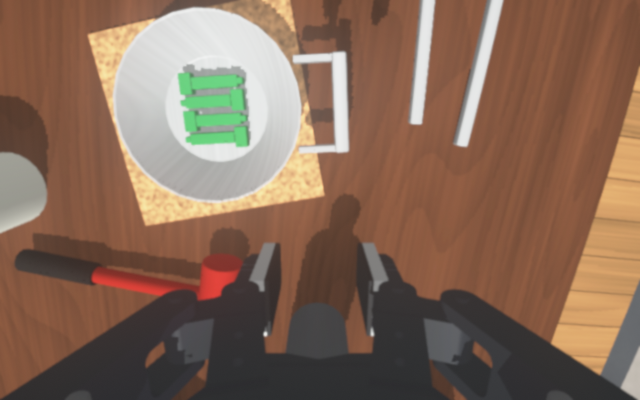

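Wrist view: the handle bar's corners are at (332,52), (345,52), (348,151) and (336,152). The bowl rim spans 115–300 by 8–201, and the four pegs lie around (215,105).

```bash
python3 -c "
from h import *
np.set_printoptions(precision=4,suppress=True)
z=np.load('w2.npz');w=tuple(z[k] for k in z.files);t=cam('top')
print(tri(w,[(345,52),(348,151)],t,np.array([(621,47),(690,41)])/2.2+[100,130]))
print(plane(w,[(332,52),(345,52),(348,151),(336,152)],.054), 'bowl',plane(w,[(115,103),(300,105),(208,8),(207,201)],.042))
s=cam('scene');B=lambda l:np.array(l)/2.4+[200,125]
print(tri(w,[(345,52),(348,151)],s,B([(185,256),(110,272)])))
"
```

```text
[[ 0.6416 -0.1637  0.0557  0.0007]
 [ 0.654  -0.2471  0.0469  0.0038]]
[[ 0.6307 -0.1649  0.054 ]
 [ 0.6413 -0.1637  0.054 ]
 [ 0.6544 -0.2447  0.054 ]
 [ 0.644  -0.2467  0.054 ]] bowl [[ 0.4409 -0.225   0.042 ]
 [ 0.6079 -0.2102  0.042 ]
 [ 0.523  -0.1388  0.042 ]
 [ 0.5275 -0.308   0.042 ]]
[[ 0.6398 -0.1624  0.0681  0.0069]
 [ 0.6526 -0.2413  0.0713  0.0027]]
```

```bash
python3 -c "
from h import *
go(.643,-.2054,.11,8.3)"
```

```text
t 8.93 tcp [ 0.6317 -0.2767  0.2288] phi 6.2 tilt 0.08 F [0.1 0.4 0.2] w 0.0342 g 0.0 -> shift [ 6.95  1.9  11.89] twist -2.1
```

>>> move_arm(rows=[3.5,1,2,-1,7,1.9,5,-2.1,7,1.9,9,-2.1,7,1.9,11.9,-2.1,7,1.9,11.9,-2.1,7,1.9,11.9,-2.1], fingers=0.31)

```text
clock: 9.68
tcp_pos: [0.6437, -0.2069, 0.1117]
orientation: [2.057, 2.373, 0.001]
contact_force: [-1.1, 0.3, 0.3]
grip_width: 0.0263
gripper_force: 0.0
```

```bash
python3 -c "
from h import *
go(.643,-.2054,.055,8.3)
cv2.imwrite('pics/w3.png',r.grab_frame('wrist')[:,160:480])
np.savez('w3.npz',*cam('wrist'))"
```

```text
t 9.68 tcp [ 0.6437 -0.2069  0.1117] phi 8.2 tilt 0.10 F [-1.1  0.3  0.3] w 0.0263 g 0.0 -> shift [ 0.16 -0.05  5.67] twist -0.1
```

View pics/w3.png

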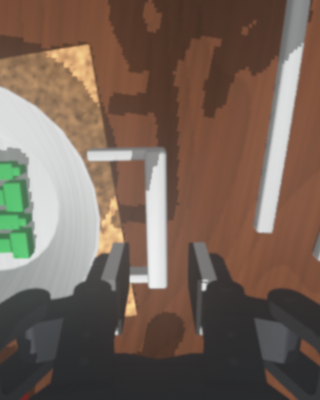

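The bar shows at crop columns 147–166, rows 148–288, centred between the fingertips at columns 128 and 192.

```bash
python3 -c "
from h import *
z=np.load('w3.npz');w=tuple(z[k] for k in z.files)
P=plane(w,[(307,150),(326,149),(326,288),(308,288)],.054);print(P,P.mean(0))
z=np.load('w2.npz');w2=tuple(z[k] for k in z.files)
print(tri(w,[(326,149),(326,288)],w2,[(345,52),(348,151)]))
"
```

```text
[[ 0.63195122 -0.16365808  0.054     ]
 [ 0.6420961  -0.16165205  0.054     ]
 [ 0.65467653 -0.24532793  0.054     ]
 [ 0.64377989 -0.24688292  0.054     ]] [ 0.64312593 -0.20438024  0.054     ]
[[ 6.42086478e-01 -1.62535789e-01  4.64376628e-02  6.56551925e-04]
 [ 6.54377359e-01 -2.44513659e-01  5.54285575e-02  2.84072361e-04]]
```

>>> move_arm(rows=[0.1,0,1.5,0,0.1,0,3,0,0.1,0,4.5,0,0.1,0,5.7,0,0.1,0,5.7,0,0.1,0,5.7,0])

```text
clock: 10.48
tcp_pos: [0.6429, -0.2064, 0.0535]
orientation: [2.059, 2.373, -0.0]
contact_force: [-0.3, -1.0, 0.0]
grip_width: 0.0264
gripper_force: 0.0
```

>>> move_arm(rows=[0,0,-0.2,0,0,0,-0.2,0,0,0,-0.2,0,0,0,-0.2,0,0,0,-0.2,0], fingers=0, newtons=120)

```text
clock: 11.1
tcp_pos: [0.6431, -0.2061, 0.0557]
orientation: [2.058, 2.373, 0.001]
contact_force: [0.5, 0.8, 2.8]
grip_width: 0.0084
gripper_force: 118.1
```

>>> move_arm(rows=[0,0,-0.5,0,0,0,-1,0,0,0,-1.5,0,0,0,-2,0,0,0,-2.5,0,0,0,-3,0,0,0,-3,0,0,0,-3,0])

```text
clock: 12.1
tcp_pos: [0.6426, -0.2059, 0.0852]
orientation: [-2.058, -2.373, -0.0]
contact_force: [-0.0, -0.2, -3.4]
grip_width: 0.0086
gripper_force: 117.8
```

```bash
python3 -c "
from h import *
print(r.get_obs()['moment'])
go(.52,.145,.26,-90)
cv2.imwrite('pics/s4.png',r.grab_frame('scene')[100:300,120:400])
"
```

```text
[ 0.05102351 -0.32109852 -0.00604879]
t 12.10 tcp [ 0.6426 -0.2059  0.0852] phi 8.1 tilt 0.02 F [-0.  -0.2 -3.4] w 0.0086 g 117.8 -> shift [ 36.48  -7.19 -17.47] twist 98.1
```

View pics/s4.png

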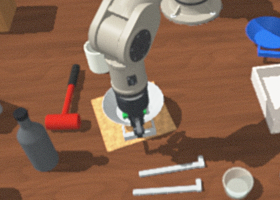

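Held and level: the force is -3.4 N, the moment 0.32 N·m, and the picture shows the bowl raised at the handle above its mat.

>>> move_arm(rows=[0,0,-1,0,0,0,-3,0,0,0,-5.5,0,0,0,-8,0,0,0,-10.5,0,0,0,-13,0,0,0,-15.5,0,0,0,-17,0,0,0,-17.5,0])

```text
clock: 13.28
tcp_pos: [0.643, -0.2063, 0.2618]
orientation: [2.058, 2.372, 0.002]
contact_force: [0.4, 0.2, -3.1]
grip_width: 0.0085
gripper_force: 117.8
```

>>> move_arm(rows=[0.6,-0.1,0,2,2,-0.4,0,6,4,-0.8,0,11,6.3,-1.3,0,17,8.7,-1.7,0,23,11,-2.2,0,30,13.3,-2.6,0,37,15.3,-3,0,43,17,-3.4,0,48,18,-3.6,0,50])

```text
clock: 14.52
tcp_pos: [0.5809, -0.0317, 0.2596]
orientation: [-2.868, -1.28, 0.002]
contact_force: [-0.4, -0.1, -3.9]
grip_width: 0.0082
gripper_force: 117.8
```

```bash
python3 -c "
from h import *
print(r.get_obs()['moment'])
go(.52,.145,.26,-90)
"
```

```text
[-0.20745727 -0.23149359  0.06285701]
t 14.53 tcp [ 0.5809 -0.0317  0.2596] phi -41.9 tilt 0.10 F [-0.4 -0.1 -3.9] w 0.0082 g 117.8 -> shift [  9.08 -16.34  -0.04] twist 48.1
```

>>> move_arm(rows=[0.3,-0.6,0,2,1.2,-2.2,0,6,2.4,-4.2,0,11,3.6,-6.5,0,17,4.9,-9,0,24,6.2,-11.3,0,31,7.5,-13.5,0,37,8.5,-15.2,0,42,9,-16.2,0,45,9,-16.3,0,45])

```text
clock: 15.78
tcp_pos: [0.5197, 0.1437, 0.2596]
orientation: [3.139, 0.089, -0.003]
contact_force: [-0.3, 0.1, -2.9]
grip_width: 0.0089
gripper_force: 117.9
```

>>> move_arm(rows=[0,0,0,0,0,0,0,0])

```text
clock: 16.02
tcp_pos: [0.5205, 0.1421, 0.2604]
orientation: [-3.14, -0.085, 0.0]
contact_force: [-0.7, 0.6, -2.7]
grip_width: 0.0083
gripper_force: 117.9
```

```bash
python3 -c "
from h import *
print(r.get_obs()['moment'])
go(.521,.145,.26,-87)
"
```

```text
[-0.33353568 -0.04364522 -0.03304129]
t 16.02 tcp [0.5205 0.1421 0.2604] phi -86.9 tilt 0.00 F [-0.7  0.6 -2.7] w 0.0083 g 117.9 -> shift [ 0.07 -0.29  0.04] twist 0.1
```

>>> move_arm(rows=[0,0,0,0,0,0,0,0,0,0,0,0], newtons=40)

```text
clock: 16.4
tcp_pos: [0.5205, 0.1428, 0.2603]
orientation: [-3.14, -0.085, -0.0]
contact_force: [-0.3, 0.6, -2.6]
grip_width: 0.0085
gripper_force: 117.9
```

>>> move_arm(rows=[0,0,0,0,0,0,0,0,0,0,0,0], newtons=30)

```text
clock: 16.77
tcp_pos: [0.5204, 0.1429, 0.2603]
orientation: [-3.14, -0.086, 0.0]
contact_force: [-0.2, -0.7, -2.4]
grip_width: 0.0083
gripper_force: 117.9
```

>>> move_arm(rows=[0,0,0,0,0,0,0,0,0,0,0,0], newtons=22)

```text
clock: 17.15
tcp_pos: [0.5204, 0.1429, 0.2603]
orientation: [-3.14, -0.086, 0.0]
contact_force: [-0.3, 0.4, -3.0]
grip_width: 0.0085
gripper_force: 117.9
```

```bash
python3 -c "
from h import *
print(r.get_obs()['moment'])
go(.521,.145,.26,-87)
cv2.imwrite('pics/s5.png',np.hstack([r.grab_frame('scene')[60:300,260:560],r.grab_frame('top')[80:320,120:420]]))
"
```

```text
[-0.33279607 -0.0440339  -0.05706963]
t 17.15 tcp [0.5204 0.1429 0.2603] phi -86.9 tilt 0.01 F [-0.3  0.4 -3. ] w 0.0085 g 117.9 -> shift [ 0.07 -0.2   0.03] twist 0.1
```

View pics/s5.png

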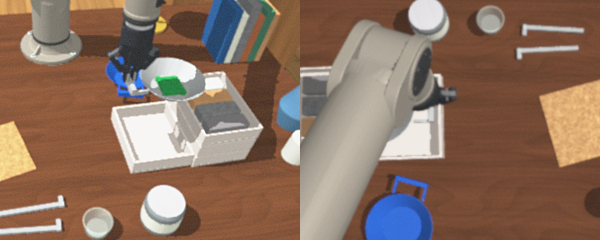

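Bowl is held level above the tray, with pegs at about (172,85) and the tray flush to the stack. The grip stayed at 118 N, so a force change needs the fingers value too.

>>> move_arm(rows=[0,0,0,0,0,0,0,0,0,0,0,0], newtons=40, fingers=0)

```text
clock: 17.62
tcp_pos: [0.5204, 0.1429, 0.2603]
orientation: [-3.14, -0.085, 0.0]
contact_force: [-1.3, 0.4, -3.3]
grip_width: 0.0084
gripper_force: 117.9
```

>>> move_arm(rows=[0,0,0,0,0,0,0,0,0,0,0,0], newtons=28, fingers=0)

```text
clock: 18.0
tcp_pos: [0.5204, 0.1429, 0.2603]
orientation: [-3.14, -0.085, 0.0]
contact_force: [-0.1, -0.4, -3.9]
grip_width: 0.0086
gripper_force: 117.9
```

```bash
python3 -c "
from h import *
print(r.get_obs()['moment'])
go(.521,.145,.26,-87)
"
```

```text
[-0.32263954 -0.01353264 -0.01111705]
t 18.00 tcp [0.5204 0.1429 0.2603] phi -86.9 tilt 0.00 F [-0.1 -0.4 -3.9] w 0.0086 g 117.9 -> shift [ 0.07 -0.21  0.03] twist 0.1
```

>>> move_arm(rows=[0,0,0,0,0,0,0,0,0,0,0,0], newtons=40, fingers=0.02)

```text
clock: 18.38
tcp_pos: [0.5204, 0.1429, 0.2603]
orientation: [3.14, 0.086, -0.0]
contact_force: [0.2, -0.1, -3.1]
grip_width: 0.0084
gripper_force: 117.9
```

>>> move_arm(rows=[0,0,0,0,0,0,0,0], newtons=28, fingers=0.03)

```text
clock: 18.62
tcp_pos: [0.5204, 0.1429, 0.2603]
orientation: [-3.14, -0.085, 0.0]
contact_force: [0.9, -1.3, -3.2]
grip_width: 0.0088
gripper_force: 117.9
```

```bash
python3 -c "
from h import *
print(r.get_obs()['moment'])
go(.521,.145,.26,-87)
"
```

```text
[-0.29205335 -0.04884006  0.09476985]
t 18.62 tcp [0.5204 0.1429 0.2603] phi -86.9 tilt 0.00 F [ 0.9 -1.3 -3.2] w 0.0088 g 117.9 -> shift [ 0.07 -0.21  0.03] twist 0.1
```

>>> move_arm(rows=[0,0,0,0,0,0,0,0], newtons=30, fingers=0.11)

```text
clock: 18.88
tcp_pos: [0.5204, 0.1429, 0.2603]
orientation: [-3.14, -0.085, -0.0]
contact_force: [0.6, 0.3, -3.0]
grip_width: 0.0102
gripper_force: 76.5
```

>>> move_arm(rows=[0,0,0,0,0,0,0,0], newtons=30, fingers=0.12)

```text
clock: 19.12
tcp_pos: [0.5204, 0.1429, 0.2603]
orientation: [-3.14, -0.085, 0.0]
contact_force: [-0.0, 0.0, -2.4]
grip_width: 0.0103
gripper_force: 51.8
```

>>> move_arm(rows=[0,0,0,0,0,0,0,0], newtons=30, fingers=0.125)

```text
clock: 19.38
tcp_pos: [0.5204, 0.1429, 0.2603]
orientation: [3.14, 0.086, -0.0]
contact_force: [-0.9, -0.4, -2.7]
grip_width: 0.0111
gripper_force: 39.4
```

```bash
python3 -c "
from h import *
print(r.get_obs()['moment'])
go(.521,.145,.26,-87)
"
```

```text
[-0.33277187  0.04256322  0.00806517]
t 19.38 tcp [0.5204 0.1429 0.2603] phi -86.9 tilt 0.00 F [-0.9 -0.4 -2.7] w 0.0111 g 39.4 -> shift [ 0.07 -0.21  0.03] twist 0.1
```

>>> move_arm(rows=[0,0,0,0,0,0,0,0], newtons=120, fingers=0)

```text
clock: 19.62
tcp_pos: [0.5204, 0.1429, 0.2603]
orientation: [3.14, 0.086, 0.0]
contact_force: [-0.2, -0.1, -3.4]
grip_width: 0.0084
gripper_force: 118.2
```

```bash
python3 -c "
from h import *
print(r.get_obs()['moment'])
go(.6431,-.2061,.26,8.1)
go(.5809,-.0317,.26,-41)
"
```

```text
[-0.30855878 -0.07417422 -0.03163756]
t 19.62 tcp [0.5204 0.1429 0.2603] phi -86.9 tilt 0.00 F [-0.2 -0.1 -3.4] w 0.0084 g 118.2 -> shift [1.035e+01 3.552e+01 3.000e-02] twist -95.0
t 19.62 tcp [0.5204 0.1429 0.2603] phi -86.9 tilt 0.00 F [-0.2 -0.1 -3.4] w 0.0084 g 118.2 -> shift [ 5.09 17.76  0.03] twist -45.9
```

>>> move_arm(rows=[0.3,1,0,-3,1,3.5,0,-9,2,7,0,-18,3.1,10.8,0,-28,4.3,14.8,0,-38,5.5,19,0,-48,6.7,23,0,-58,7.8,27,0,-68,8.8,30.5,0,-78,9.6,33.2,0,-87])

```text
clock: 20.88
tcp_pos: [0.6346, -0.1855, 0.2603]
orientation: [2.215, 2.227, 0.0]
contact_force: [-0.5, -0.1, -2.8]
grip_width: 0.0084
gripper_force: 118.2
```

```bash
python3 -c "
from h import *
go(.6431,-.2061,.055,8.1)
"
```

```text
t 20.88 tcp [ 0.6346 -0.1855  0.2603] phi 0.3 tilt 0.04 F [-0.5 -0.1 -2.8] w 0.0084 g 118.2 -> shift [-2.06  0.83 20.53] twist -7.8
```

>>> move_arm(rows=[-1,0.4,1,-4,-2.1,0.8,4,-7.8,-2.1,0.8,8,-7.8,-2.1,0.8,12,-7.8,-2.1,0.8,15.5,-7.8,-2.1,0.8,18,-7.8,-2.1,0.8,19.5,-7.8,-2.1,0.8,20.2,-7.8,-2.1,0.8,20.5,-7.8,-2.1,0.8,20.5,-7.8])

```text
clock: 22.12
tcp_pos: [0.6428, -0.2046, 0.0561]
orientation: [2.062, 2.369, 0.001]
contact_force: [-1.0, 0.6, -2.1]
grip_width: 0.0083
gripper_force: 118.4
```

>>> move_arm(rows=[0,0,0,0,0,0,0,0,0,0,1.2,0,0,0,1.2,0,0,0,1.2,0], fingers=0.28)

```text
clock: 22.75
tcp_pos: [0.6422, -0.2044, 0.043]
orientation: [-2.063, -2.369, 0.001]
contact_force: [0.3, -0.3, -0.1]
grip_width: 0.0242
gripper_force: 0.0
```

>>> move_arm(rows=[0,0,0,0,0,0,0,0,0,0,0,0,0,0,-1,0,0,0,-3,0,0,0,-6,0,0,0,-9,0,0,0,-12,0,0,0,-15,0,0,0,-18,0], fingers=0, newtons=50)

```text
clock: 24.0
tcp_pos: [0.6422, -0.2044, 0.2257]
orientation: [2.063, 2.369, 0.001]
contact_force: [0.9, 0.3, -2.8]
grip_width: 0.0109
gripper_force: 50.2
```

```bash
python3 -c "
from h import *
print(r.get_obs()['moment'])
go(.521,.135,.26,-87)
"
```

```text
[ 0.02313595 -0.38977016 -0.06147225]
t 24.00 tcp [ 0.6422 -0.2044  0.2257] phi 7.9 tilt 0.06 F [ 0.9  0.3 -2.8] w 0.0109 g 50.2 -> shift [35.29 -7.34 -3.44] twist 94.9
```

>>> move_arm(rows=[0.9,-0.2,-0.5,2,3.2,-0.7,-1.5,8,6.5,-1.3,-2.5,18,10.2,-2.1,-3.4,28,14,-2.9,-3.4,38,18,-3.7,-3.4,48,22,-4.6,-3.4,58,26,-5.4,-3.4,68,29.6,-6.1,-3.4,78,32.6,-6.7,-3.4,88])

```text
clock: 25.25
tcp_pos: [0.5302, 0.1108, 0.2583]
orientation: [-3.129, -0.264, -0.0]
contact_force: [1.0, 0.1, -3.1]
grip_width: 0.0109
gripper_force: 50.2
```

```bash
python3 -c "
from h import *
print(r.get_obs()['moment'])
go(.521,.148,.26,-87)
"
```

```text
[-0.34938745 -0.04256471  0.01457755]
t 25.25 tcp [0.5302 0.1108 0.2583] phi -80.3 tilt 0.11 F [ 1.   0.1 -3.1] w 0.0109 g 50.2 -> shift [-0.28 -3.82 -0.17] twist 6.7
```

>>> move_arm(rows=[-0.1,-1,0,2,-0.2,-2.2,-0.1,4.5,-0.3,-3.3,-0.2,6.7,-0.3,-3.8,-0.2,6.7,-0.3,-3.8,-0.2,6.7])

```text
clock: 25.88
tcp_pos: [0.5214, 0.1463, 0.2597]
orientation: [-3.14, -0.09, 0.0]
contact_force: [-0.5, -0.5, -2.7]
grip_width: 0.0112
gripper_force: 50.2
```

>>> move_arm(rows=[0,0,0,0,0,0,0,0], fingers=0.14, newtons=30)

```text
clock: 26.12
tcp_pos: [0.5216, 0.1456, 0.2594]
orientation: [-3.14, -0.087, 0.0]
contact_force: [-0.3, -0.2, -2.5]
grip_width: 0.012
gripper_force: 14.5
```

>>> move_arm(rows=[0,0,0,0,0,0,0,0], fingers=0.16)

```text
clock: 26.38
tcp_pos: [0.522, 0.1461, 0.2597]
orientation: [-3.14, -0.088, -0.001]
contact_force: [1.4, 0.8, -0.4]
grip_width: 0.0137
gripper_force: 0.0
```

```bash
python3 -c "
from h import *
print(r.get_obs()['moment'])
go(.521,.148,.26,-87)
"
```

```text
[ 0.04813482  0.02976264 -0.01552657]
t 26.38 tcp [0.522  0.1461 0.2597] phi -86.8 tilt 0.05 F [ 1.4  0.8 -0.4] w 0.0137 g 0.0 -> shift [-0.09 -0.19 -0.03] twist 0.2
```

>>> move_arm(rows=[0,0,-4,0,0,0,-6,0,0,0,-6,0,0,3,-6,0,0,8,-6,0,0,13,-6,0,0,18,-6,0,0,23,-6,0,0,27,-6,0,0,27,-6,0], fingers=0.3)

```text
clock: 27.62
tcp_pos: [0.5354, -0.1271, 0.3187]
orientation: [3.14, 0.078, -0.001]
contact_force: [-0.0, -0.7, -0.5]
grip_width: 0.0259
gripper_force: 0.0
```

```bash
python3 -c "
from h import *
np.set_printoptions(precision=3,suppress=True)
for n in ('top','scene'):
    c=cam(n); im=r.grab_frame(n); cv2.imwrite('pics/%s6.png'%n,im)
    h=cv2.cvtColor(im,cv2.COLOR_BGR2HSV); m=cv2.inRange(h,(45,110,50),(80,255,255))
    k,l,st,ce=cv2.connectedComponentsWithStats(m)
    for i in range(1,k):
        if st[i,4]>5: print(n,st[i],ce[i].round(1),plane(c,[ce[i]],.015)[0],plane(c,[ce[i]],.06)[0])
go(.521,.148,.26,-87)
t=cv2.imread('pics/top6.png');o=cv2.imread('pics/t3.png')
# coarse ascii of V and S of region of stack/tray/bowl
g=cv2.cvtColor(t,cv2.COLOR_BGR2GRAY)[130:262,100:330]
s=cv2.cvtColor(t,cv2.COLOR_BGR2HSV)[...,1][130:262,100:330]
for y in range(0,132,4): print('%3d '%(130+y)+''.join('G' if 0 else ('#' if s[y,x]>90 else ' .:-=+*%'[::-1][min(7,int(g[y,x])//32)]) for x in range(0,230,2)))
"
```

```text
top [221 186  23  12 155] [232.  191.6] [0.535 0.236 0.015] [0.528 0.226 0.06 ]
top [221 199  22  13 160] [231.4 204.7] [0.499 0.236 0.015] [0.494 0.226 0.06 ]
scene [ 616    0   24  105 1170] [628.8  55.2] [-0.227  1.539  0.015] [-0.151  1.454  0.06 ]
scene [511  50  24  26 126] [523.2  63.6] [-0.19   0.972  0.015] [-0.116  0.916  0.06 ]
scene [523  85   3   6   8] [524.   87.8] [-0.007  0.882  0.015] [0.057 0.83  0.06 ]
scene [616  92   3   4   7] [616.6  93.3] [0.065 1.265 0.015] [0.126 1.193 0.06 ]
scene [518  95   4   7  11] [519.5  98.2] [0.062 0.828 0.015] [0.122 0.778 0.06 ]
scene [616  96  24  58 359] [628.3 124.1] [0.26  1.178 0.015] [0.311 1.111 0.06 ]
scene [615  98   3   6  10] [616.   99.7] [0.108 1.232 0.015] [0.166 1.162 0.06 ]
scene [515 102   5   4   9] [516.9 104. ] [0.098 0.799 0.015] [0.157 0.751 0.06 ]
scene [614 104   5  13  27] [616.  110.4] [0.175 1.184 0.015] [0.23  1.117 0.06 ]
scene [510 113   3   6   8] [511.4 115.5] [0.166 0.742 0.015] [0.222 0.698 0.06 ]
scene [627 141   4   5   7] [628.6 143.1] [0.362 1.105 0.015] [0.407 1.041 0.06 ]
scene [395 186  25
[... 3451 characters left out ...]
--------------------::--..::.::.............  ....:::::::::------===###########+++++=======---------
242 ####-.-==-------------------------:::::.:::.:::::############################################++++========----------
246 ####+=====-=============================###################################################++++========------------
250 ##########################################################################################++++========-------------
254 ########################################################################################+++++=========------------:
258 #########################################################*#######++####################++++========--------------::
```

```bash
python3 -c "
from h import *
np.set_printoptions(precision=4,suppress=True)
t=cv2.imread('pics/top6.png');c=cam('top')
s=cv2.cvtColor(t,cv2.COLOR_BGR2HSV)[...,1]
def show(im,y0,y1,x0,x1):
    for y in range(y0,y1): print('%3d '%y+' '.join('%3d'%v for v in im[y,x0:x1]))
m=np.zeros(s.shape,np.uint8); m[172:218,264:282]=(s[172:218,264:282]<90)
k,l,st,ce=cv2.connectedComponentsWithStats(m); i=1+st[1:,4].argmax()
ys,xs=np.nonzero(l==i); print(st[i],ce[i])
sel=xs>=270; 
rows=np.unique(ys); 
for y in rows[::3]: print(y,xs[ys==y].min(),xs[ys==y].max())
q=cv2.minAreaRect(np.c_[xs,ys].astype(np.float32)); print(q, plane(c,[q[0]],.06),plane(c,[q[0]],.07))
# tray near/right edges: saturation boundary
mt=(s<90).astype(np.uint8)
for y in (160,170,225,235): 
    r_=np.nonzero(s[y,240:275]>=90)[0]; print('tray right edge',y,240+r_[0],plane(c,[(239.5+r_[0],y)],.05)[0])
for x in (195,205,230,250):
    r_=np.nonzero(s[225:260,x]>=90)[0]; print('tray near edge',x,225+r_[0],plane(c,[(x,224.5+r_[0])],.05)[0])
    r_=np.nonzero(s[140:170,x]<90)[0]; print('tray far edge',x,140+r_[0],plane(c,[(x,139.5+r_[0])],.05)[0])
w=cv2.imread('pics/scene6.png'); sc=cv2.cvtColor(w,cv2.COLOR_BGR2HSV)[...,1]; cs=cam('scene')
g=cv2.cvtColor(w,cv2.COLOR_BGR2GRAY)
for y in range(160,240,3): print('%3d '%y+''.join('#' if sc[y,x]>90 else '%*+=-:. '[min(7,g[y,x]//32)] for x in range(320,450)))
"
```

```text
[264 177  14  41 347] [271.9683 194.1585]
177 264 276
180 264 277
183 264 277
186 270 277
189 270 277
192 270 277
195 270 277
198 270 277
201 270 277
204 270 277
207 264 277
210 264 276
213 264 264
216 264 264
((270.5, 197.0), (40.0, 13.0), 90.0) [[0.5157 0.1263 0.06  ]] [[0.5144 0.125  0.07  ]]
tray right edge 160 264 [0.6151 0.1492 0.05  ]
tray right edge 170 264 [0.5883 0.1483 0.05  ]
tray right edge 225 265 [0.444  0.1407 0.05  ]
tray right edge 235 265 [0.4184 0.1399 0.05  ]
tray near edge 195 246 [0.3888 0.3176 0.05  ]
tray far edge 195 155 [0.6276 0.3313 0.05  ]
tray near edge 205 241 [0.4019 0.2925 0.05  ]
tray far edge 205 155 [0.6279 0.3047 0.05  ]
tray near edge 230 240 [0.4055 0.2282 0.05  ]
tray far edge 230 154 [0.6315 0.2385 0.05  ]
tray near edge 250 240 [0.4063 0.1767 0.05  ]
tray far edge 250 153 [0.6349 0.1857 0.05  ]
160 ########################################################################################################:          .:-:::---:::-##
163 ###########################################################################+++==--:....             .....       
[... 2693 characters left out ...]
:::::::::::::::::::::::::
226 ####################################################################.    .::::::::::::::::::::::::::::::::::::::::::-----====+++##
229 #####################################################################:  .:::::::::::::::::.:::--::---====++#######################
232 ######################################################################:.:--::---=====#############################################
235 ##################################################################################################################################
238 ##################################################################################################################################
```

```bash
python3 -c "
from h import *
c=cam('top')
for f in ('t3','top6'):
    s=cv2.cvtColor(cv2.imread('pics/%s.png'%f),cv2.COLOR_BGR2HSV)[...,1].astype(float)
    for y in (162,225): 
        row=s[y,245:275]; j=np.nonzero(row>=90)[0][0]; e=245+j-(row[j]-90)/(row[j]-row[j-1]); print(f,y,round(e,2),plane(c,[(e,y)],.05)[0].round(4))
    for x in (245,):
        col=s[225:250,x]; j=np.nonzero(col>=90)[0][0]; print(f,'near',225+j-(col[j]-90)/(col[j]-col[j-1]))
go(.521,.121,.123,-87)"
```

```text
t3 162 263.64 [0.6098 0.1487 0.05  ]
t3 225 264.46 [0.444  0.1409 0.05  ]
t3 near 239.3684210526316
top6 162 263.53 [0.6098 0.149  0.05  ]
top6 225 264.42 [0.444  0.1409 0.05  ]
top6 near 239.33846153846153
t 27.73 tcp [ 0.5364 -0.1231  0.3184] phi -86.8 tilt 0.09 F [0.2 0.6 0.2] w 0.0254 g 0.0 -> shift [ -0.16 -24.44  19.56] twist 0.2
```

>>> move_arm(rows=[0,-5,2,0,0,-10,5,0,-0.1,-15,9,0,-0.2,-20,13,0,-0.2,-24.4,17,0,-0.2,-24.4,19.5,0,-0.2,-24.4,19.5,0,-0.2,-24.4,19.5,0], fingers=0.26)

```text
clock: 28.72
tcp_pos: [0.5213, 0.1202, 0.1251]
orientation: [3.14, 0.088, 0.001]
contact_force: [-0.3, -0.3, -0.3]
grip_width: 0.0225
gripper_force: 0.0
```

```bash
python3 -c "
from h import *
np.set_printoptions(precision=4,suppress=True)
w=cam('wrist'); im=r.grab_frame('wrist'); cv2.imwrite('pics/w7.png',im)
go(.521,.121,.123,-87)
s=cv2.cvtColor(im,cv2.COLOR_BGR2HSV)[...,1]; g=cv2.cvtColor(im,cv2.COLOR_BGR2GRAY)
for y in range(110,300,6): print('%3d '%y+''.join('#' if s[y,x]>80 else '%*+=-:. '[min(7,g[y,x]//32)] for x in range(200,440,2)))
"
```

```text
t 28.77 tcp [0.5216 0.12   0.1254] phi -86.8 tilt 0.09 F [-0.4 -0.4  0.1] w 0.0223 g 0.0 -> shift [-0.06 -0.1   0.24] twist 0.2
110 -------:..:----:----------:.    .::::-##################################################################################
116 ----------:::--------------.    .::::-##################################################################################
122 -------------:::-----------.    .::::-##################################################################################
128 ---------------:..:--------:    .:::::##################################################################################
134 ------------------:::------:    .:::-=+#################################################################################
140 --------------------::-----:.   .::-==++################################################################################
146 .::------------------:.:---:.:::-=====++################################################################################
152 ..:.::-----------------:.:----::::::::::::-------------===============#######################
[... 2327 characters left out ...]
**#########=::.......:=####****+======+*******#############################
272 ------------------=----====+******+=======*****+=========:........:=####*****+======+*******############################
278 ----------------------==--+******+=======+*****+=========:........:=####******=======+*******###########################
284 ---------------------=+***************+==+*****-:::::===-::...:...-#####******==+****************#######################
290 *****++=-----------=+******************+++*****#########-::...:...-#####******++*******************##############*******
296 ********+=---===+++****************************##########===-----=#######*****************************#########*********
```

```bash
python3 -c "
from h import *
np.set_printoptions(precision=4,suppress=True)
w=cam('wrist')
for z in (.06,.066,.072):
    P=plane(w,[(314,155),(336,155),(334,295),(313,295)],z); print(z,P.mean(0),np.linalg.norm(P[1]-P[2]),np.linalg.norm(P[0]-P[1]),np.degrees(np.arctan2(*(P[1]-P[2])[1::-1])))
# rim of tray right wall: idx 27-37 at row 122
print(plane(w,[(256,122),(272,122)],.05), plane(w,[(240,178),(262,190),(268,212),(256,240)],.06))
"
```

```text
0.06 [0.5186 0.1165 0.06  ] 0.08941220068163148 0.012483140875960924 3.232347902647254
0.066 [0.5208 0.1168 0.066 ] 0.08665233755944753 0.01209782701621976 3.2323479026472572
0.072 [0.5229 0.117  0.072 ] 0.08389247443726368 0.011712513156478596 3.2323479026472555
[[0.5789 0.1599 0.05  ]
 [0.5794 0.1506 0.05  ]] [[0.5472 0.1671 0.06  ]
 [0.5407 0.1543 0.06  ]
 [0.5275 0.1505 0.06  ]
 [0.5092 0.1575 0.06  ]]
```

```bash
python3 -c "
from h import *
go(.5218,.117,.060,-86.8)"
```

```text
t 28.77 tcp [0.5216 0.12   0.1254] phi -86.8 tilt 0.09 F [-0.4 -0.4  0.1] w 0.0223 g 0.0 -> shift [-0.01  0.3   6.54] twist -0.0
```

>>> move_arm(rows=[0,0.3,2,0,0,0.3,4.5,0,0,0.3,6.5,0,0,0.3,6.5,0,0,0.3,6.5,0])

```text
clock: 29.4
tcp_pos: [0.5221, 0.117, 0.0606]
orientation: [-3.14, -0.087, -0.003]
contact_force: [0.5, -0.8, -0.5]
grip_width: 0.0224
gripper_force: 0.0
```

>>> move_arm(rows=[0,0,0,0,0,0,0,0,0,0,0,0,0,0,-1,0,-0.7,0,-1.2,0,-1.5,0,-1.2,0,-1.5,0,-1.2,0,-1.5,0,-0.6,0,-1.5,0,0,0,-1.5,0,0,0], fingers=0, newtons=60)

```text
clock: 30.65
tcp_pos: [0.506, 0.1161, 0.0586]
orientation: [3.14, 0.088, -0.002]
contact_force: [-0.6, 0.2, -3.7]
grip_width: 0.0112
gripper_force: 59.7
```

```bash
python3 -c "
from h import *
print(r.get_obs()['moment'])
go(.58,.237,.16,2)"
```

```text
[-0.29904659 -0.02459654  0.01773295]
t 30.65 tcp [0.506  0.1161 0.0586] phi -86.8 tilt 0.07 F [-0.6  0.2 -3.7] w 0.0112 g 59.7 -> shift [  8.06 -11.65 -10.15] twist -88.8
```

>>> move_arm(rows=[0,0,0.2,0,0,0,0.2,0,0,0,0,0,0,0,-4,0,0,0,-9,0,0,0,-12,0,0,0,-12,0], fingers=0.26)

```text
clock: 31.52
tcp_pos: [0.5076, 0.1166, 0.1814]
orientation: [-3.138, -0.088, -0.006]
contact_force: [0.7, -0.4, -0.2]
grip_width: 0.0219
gripper_force: 0.0
```

```bash
python3 -c "
from h import *
go(.577,.238,.175,3)"
```

```text
t 31.52 tcp [0.5076 0.1166 0.1814] phi -86.8 tilt 0.25 F [ 0.7 -0.4 -0.2] w 0.0219 g 0.0 -> shift [  7.61 -11.73   0.69] twist -89.8
```

>>> move_arm(rows=[1,-1.5,0,-10,2,-3,0,-20,3,-4.5,0,-30,4,-6,0,-40,5,-7.5,0,-50,6,-9,0,-60,7,-10.5,0,-70,7.6,-11.7,0,-80,7.6,-11.7,0.7,-89.8,7.6,-11.7,0.7,-89.8], fingers=0.42)

```text
clock: 32.78
tcp_pos: [0.5746, 0.2371, 0.1709]
orientation: [-2.163, -2.276, 0.003]
contact_force: [0.3, -0.4, 0.3]
grip_width: 0.0357
gripper_force: 0.0
```

```bash
python3 -c "
from h import *
np.set_printoptions(precision=4,suppress=True)
w=cam('wrist'); im=r.grab_frame('wrist'); cv2.imwrite('pics/w8.png',im)
go(.577,.238,.1,3); print(w[2])
s=cv2.cvtColor(im,cv2.COLOR_BGR2HSV); g=cv2.cvtColor(im,cv2.COLOR_BGR2GRAY); h=s[...,0]; s=s[...,1]
for y in range(0,330,8): print('%3d '%y+''.join('G' if (s[y,x]>100 and 45<h[y,x]<80) else '#' if s[y,x]>80 else '%*+=-:. '[min(7,g[y,x]//32)] for x in range(80,560,4)))
"
```

```text
t 32.83 tcp [0.5749 0.2369 0.1714] phi 2.8 tilt 0.11 F [-0.1 -0.5  0.1] w 0.0359 g 0.0 -> shift [0.1  0.23 7.14] twist -0.2
[[ 0.9986  0.0507  0.0118  0.5718]
 [ 0.052  -0.9616 -0.2696  0.3055]
 [-0.0023  0.2699 -0.9629  0.2998]
 [ 0.      0.      0.      1.    ]]
  0 ---------------------------------------------------------------------------------------=====:.:#########################
  8 --------------------------------------------------------------------------------------======..-#########################
 16 --------------------------------------------------------------------------------------======..=#########################
 24 --------------------------------------------------------------------------------------======..##########################
 32 .................................---.........-----------------------------------------------..##########################
 40 ::::::::::::::::::::::::::::::::-==========================================================#############################
 48 ::::::::::::::::::::::::::::::::::::::--=======-:::::-=---=====================--
[... 3714 characters left out ...]
=****--------------------****+=*********######################-::=++===+...
296 ####################*********=----+**************++###========#==######***************#####*********#########=:++====...
304 #################********************************:+####################********************************########-=====...
312 ##############**********************************+:=#####################*+********************************########==--..
320 ###########*************************************-:=#####################*+*************++********************#######=-:.
328 ########*****************+++++++**************=*-:=#####################*+*************+++++++++*****************######=
```

```bash
python3 -c "
from h import *
np.set_printoptions(precision=4,suppress=True)
w=cam('wrist')
for z in (.05,.056): print(z,plane(w,[(335,178),(112,185),(220,76)],z))
print('wall',plane(w,[(374,170),(392,170)],.05),'pegs',plane(w,[(181,180),(265,180)],.03))
"
```

```text
0.05 [[0.5867 0.2537 0.05  ]
 [0.4171 0.2401 0.05  ]
 [0.5024 0.322  0.05  ]]
0.056 [[0.5863 0.2549 0.056 ]
 [0.4208 0.2417 0.056 ]
 [0.5041 0.3216 0.056 ]]
wall [[0.6151 0.2612 0.05  ]
 [0.6285 0.2619 0.05  ]] pegs [[0.4632 0.2418 0.03  ]
 [0.5316 0.2451 0.03  ]]
```

```bash
python3 -c "
from h import *
go(.5785,.2405,.046,3)"
```

```text
t 32.83 tcp [0.5749 0.2369 0.1714] phi 2.8 tilt 0.11 F [-0.1 -0.5  0.1] w 0.0359 g 0.0 -> shift [ 0.34  0.4  12.54] twist -0.2
```

>>> move_arm(rows=[0.3,0.4,3,0,0.3,0.4,6,0,0.3,0.4,9,0,0.3,0.4,11,0,0.3,0.4,12.5,0,0.3,0.4,12.5,0,0.3,0.4,12.5,0])

```text
clock: 33.7
tcp_pos: [0.5801, 0.2407, 0.0482]
orientation: [2.162, 2.278, 0.002]
contact_force: [-0.3, 0.4, -0.3]
grip_width: 0.036
gripper_force: 0.0
```

>>> move_arm(rows=[0,0,0,0,0,0,0,0,0,0,0,0], fingers=0, newtons=50)

```text
clock: 34.08
tcp_pos: [0.5801, 0.2413, 0.0492]
orientation: [-2.162, -2.278, -0.003]
contact_force: [-1.0, 0.5, 10.7]
grip_width: 0.0119
gripper_force: 48.3
```

>>> move_arm(rows=[0,0,-0.5,0,0,0,-1,0,0,0,-1.5,0,0,0,-2,0,0,0,-2,0])

```text
clock: 34.7
tcp_pos: [0.5794, 0.2414, 0.0683]
orientation: [-2.161, -2.279, -0.002]
contact_force: [-1.5, 2.3, 5.5]
grip_width: 0.0076
gripper_force: 49.9
```

>>> move_arm(rows=[0,0,-0.7,0,0,0,-1.5,0,0,0,-2.2,0,0,0,-3,0,0,0,-3,0])

```text
clock: 35.33
tcp_pos: [0.5802, 0.2405, 0.0983]
orientation: [2.162, 2.278, 0.003]
contact_force: [-1.6, 0.8, 4.1]
grip_width: 0.0033
gripper_force: 49.9
```

```bash
cat > asc.py <<'E'
from h import *
def asc(n,y0,y1,dy,x0,x1,dx,f=None):
    im=r.grab_frame(n)
    if f: cv2.imwrite(f,im)
    s=cv2.cvtColor(im,cv2.COLOR_BGR2HSV); g=cv2.cvtColor(im,cv2.COLOR_BGR2GRAY); h=s[...,0]; s=s[...,1]
    for y in range(y0,y1,dy): print('%3d '%y+''.join('G' if (s[y,x]>100 and 45<h[y,x]<80) else '#' if s[y,x]>80 else '%*+=-:. '[min(7,g[y,x]//32)] for x in range(x0,x1,dx)))
E
python3 -c "
from asc import *
print(r.get_obs()['moment'])
go(.58,.2405,.15,3)
asc('scene',120,236,4,330,460,1)
asc('wrist',0,250,9,80,560,4,'pics/w9.png')
"
```

```text
[ 0.05721291  0.90991819 -0.05761559]
t 35.33 tcp [0.5802 0.2405 0.0983] phi 3.0 tilt 0.11 F [-1.6  0.8  4.1] w 0.0033 g 49.9 -> shift [ 0.   -0.01 -5.17] twist 0.0
120 +++#####################################=###################################+##################=-:-----:--=======--=--=-==-=--=---
124 ##############################################################################################=-:::::--=======-----------====----=
128 ###################################=################################################=########-:::::::::::-=======================+
132 ###################################=########################################################-::::::::::::-----==-----==========+++
136 #####################################=################################################+###-:::::::::::::---------==-=========+++=-
140 ########################################=###########################################+####=:.:::::::::::-----------=-=======-      
144 #############################################+##################################+#######++=-:..:::-:::-----------========
[... 5779 characters left out ...]
::::::---====-              ..:--=. .######################################
207 -::.................#GGGGGGGGGGGGGGGGGGGGGG#::::::::--=====:              .:--=. .######################################
216 -::::::::::::::::::.-GGGGGGGGGGGGGGGGGGGGGGG:::::::::-======.             .----. :######################################
225 --:::::::::::::::::::GGGGGGGGGGGGGGGGGGGGGGG:::::::::--=====-             .---- .-######################################
234 =-:::::::::::::::::::GGGGGGGGGGGGGGGGGGGGGGG::::::::::--=====.            .---- .=####################################++
243 =-:::::::::::::::::::GGGGGGGGGGGGGGGGGGGGGGG-:::::::::-===+=-:---         .--=: .##################################*++++
```

>>> move_arm(rows=[0,0.3,-0.6,0,0,0.8,-1.5,0,0,1.5,-2.5,0,0,2,-3.5,0,0,2.5,-4.3,0,0,3,-5,0,0,3,-5,0,0,3,-5,0])

```text
clock: 36.42
tcp_pos: [0.609, 0.242, 0.1469]
orientation: [-2.162, -2.279, 0.001]
contact_force: [-0.4, -0.2, -2.0]
grip_width: 0.0007
gripper_force: 32.6
```

```bash
python3 -c "
from asc import *
print(r.get_obs()['moment'])
go(.61,.2405,.15,3)
asc('scene',130,236,4,330,460,1)
"
```

```text
[ 0.04688457 -0.15814    -0.03181337]
t 36.42 tcp [0.609  0.242  0.1469] phi 3.0 tilt 0.04 F [-0.4 -0.2 -2. ] w 0.0007 g 32.6 -> shift [-0.16  0.09 -0.31] twist 0.0
130 #####################################################################################=#############:.::::::::::::-------------====
134 ####################################=#################################################+###########=-...::::::::-------------======
138 ######################################=##############################################+############++=-::...::-:------------=--====
142 ###########################################=######################################+##############++++++++=---:::....::::----------
146 ############################################################################++##################++++=:.-=++++++++++++++++++++++**=
150 #################################################################+++###########################+++++++++==--:::---==========-=+*=.
154 ###########################################################################+################++++*+++**++*+*+++++++*******
[... 2009 characters left out ...]
...  .:::::.::::::.:-::::
218 ######################################################-.        .::::::::::::......                ......:::::::::::::::::::::::::
222 ########################################################:                ......:::::::::::::::::::::::::::::::::::::::::::::::::::
226 ##########################################################.    .::::::::::::::::::::::::::::::.:::::::::---::--====+#####-----==++
230 ###########################################################:   ::::::::::::::::::::---====+#######################################
234 ##############################################################-###################################################################
```

>>> move_arm(rows=[0,0,-0.6,0,0,0,-2,0,0,0,-4,0,0,0,-6,0,0,0,-8,0,0,0,-10,0,0,0,-11,0,0,0,-11,0])

```text
clock: 37.48
tcp_pos: [0.6097, 0.2423, 0.2581]
orientation: [2.162, 2.279, 0.002]
contact_force: [0.7, -0.1, -3.4]
grip_width: 0.001
gripper_force: 32.6
```

```bash
python3 -c "
from asc import *
print(r.get_obs()['moment'])
go(.61,.10,.25,3)
asc('scene',70,236,4,330,460,1)
asc('wrist',0,250,9,80,560,4,'pics/w10.png')
"
```

```text
[ 0.04675185 -0.1715654   0.02411191]
t 37.48 tcp [0.6097 0.2423 0.2581] phi 3.0 tilt 0.08 F [ 0.7 -0.1 -3.4] w 0.0010 g 32.6 -> shift [-14.21  -0.72   0.8 ] twist 0.0
 70 ####################################################################################################################--:::::::-::--
 74 ###################################################################################################################=-:::::::::----
 78 ##################################################################################################################--::::::-::-:---
 82 #################################################################################################################=-::::::::::-----
 86 ##############################################################################################################=-::::::::::::------
 90 -#############################################################################################################=:..::::::--:-------
 94 ======#######################################################################################################++=-::...
[... 7537 characters left out ...]
GGGG-:::::::-=    . ######################+=------+++++====-::::-=+########
207 +########### ------: .............GGGGGGGGGGGGGGG-::::::::-=   . #####################+=----=+++===-.           .:######
216 ############..=-----:.............GGGGGGGGGGGGGGG-::::::::-=---..#####################=----++====.            .    :####
225 ############- -=-----.............#GGGGGGGGGGGGGG#:::::::::==--..#####################=---=+===.                  ..:###
234 ############# :===---:.:::..::....#GGGGGGGGGGGGGG#:::::::::-=--..######################:::+===.                    ..###
243 #############:.==-----::::::::::::GGGGGGGGGGGGGGGG::::::=======-.#######################::==--                      :###
```

```bash
python3 -c "
from h import *
go(.518,.135,.258,-87)
go(.518,.135,.20,-87)"
```

```text
t 37.58 tcp [0.6089 0.2422 0.2566] phi 3.0 tilt 0.07 F [-0.6  0.3 -3.4] w 0.0002 g 32.6 -> shift [-10.22  -9.64  -0.12] twist 90.0
t 37.58 tcp [0.6089 0.2422 0.2566] phi 3.0 tilt 0.07 F [-0.6  0.3 -3.4] w 0.0002 g 32.6 -> shift [-10.22  -9.64   5.68] twist 90.0
```

>>> move_arm(rows=[-0.4,-0.2,0,2,-1.4,-0.8,0,8,-2.6,-1.6,0,17,-3.8,-2.5,0,26,-5,-3.5,0,36,-6.2,-4.6,0,46,-7.5,-5.8,0,56,-8.7,-7.1,0,66,-9.6,-8.4,0,76,-10.2,-9.4,0,85])

```text
clock: 38.83
tcp_pos: [0.5198, 0.1344, 0.2569]
orientation: [3.135, 0.208, -0.002]
contact_force: [0.5, 0.1, -3.2]
grip_width: 0.0006
gripper_force: 32.6
```

```bash
python3 -c "
from asc import *
print(r.get_obs()['moment'])
go(.518,.135,.20,-87)
asc('scene',70,236,4,300,460,1)
"
```

```text
[-0.11472298 -0.11307025  0.02507355]
t 38.83 tcp [0.5198 0.1344 0.2569] phi -82.4 tilt 0.06 F [ 0.5  0.1 -3.2] w 0.0006 g 32.6 -> shift [-0.17 -0.09  5.69] twist 4.6
 70 ----------=======------=======#################################################-:.:::::-------------================############################################
 74 ----------======--============#################################################=-::...::------------================############################################
 78 ---------===-=================#################################################++++==--::::::::::::::------==-====##############################################
 82 ----------===================##################################################++==+++++++++++==========+++++***+###############################################
 86 ----------====================################################################++*+=-::---=++++***********++==+*#################################################
 90 ---------=====================--##############################################+++++++++===--:::::::::::-
[... 5296 characters left out ...]
         ......::::::::::::::::::....:::
222 ######################################################################################:                ......:::::::::::::::::::::::::::::::::::::::::::...:::::
226 ########################################################################################.    .::::::::::::::::::::::::::::::.:::::::::---:---===+######:::--==##
230 #########################################################################################:  .::::::::::::::::::-----====########################################
234 ############################################################################################-###################################################################
```

>>> move_arm(rows=[-0.1,0,1,2,-0.2,0,2.5,4.6,-0.2,0,4,4.6,-0.2,0,5.2,4.6,-0.2,0,6,4.6,-0.2,0,6,4.6])

```text
clock: 39.62
tcp_pos: [0.5187, 0.1348, 0.1968]
orientation: [3.14, 0.093, -0.001]
contact_force: [1.1, 0.4, -3.4]
grip_width: 0.0009
gripper_force: 32.6
```

>>> move_arm(rows=[0,1.5,0,0,0,3,0,0,0,3.2,0,0,0,1.2,0,0,0,-4,0,0,0,2,0,0,0,6,0,0,0,6,0,0,0,6,0,0])

```text
clock: 40.75
tcp_pos: [0.5226, 0.077, 0.1972]
orientation: [-3.139, -0.096, 0.0]
contact_force: [-0.9, -0.1, -2.7]
grip_width: 0.0006
gripper_force: 33.0
```

```bash
python3 -c "
from asc import *
print(r.get_obs()['moment'])
go(.518,.135,.20,-87)
asc('scene',100,232,4,300,460,1)
"
```

```text
[-0.04857014 -0.08552237  0.01762728]
t 40.75 tcp [0.5226 0.077  0.1972] phi -86.5 tilt 0.06 F [-0.9 -0.1 -2.7] w 0.0006 g 33.0 -> shift [-0.11 -5.82 -0.27] twist 0.5
100 -----------=---=======++**+=========-=-==##########=-:...::-------------===============#########################################################################
104 -==++++++*+***+++++======--==========-====+########++++=--:::...::::::---------=====++##########################################################################
108 -::::::-------=-----=========---=-=======++########+++=+++++++++++======+=+++++*****############################################################################
112 ::.:::::::::::::------=======-::--::-==+###########++++=-:::--==++++*+*++++==---=+**############################################################################
116 ................................:-===+#############+++*+**++++++===----===++******##############################################################################
120 ....................:::---====+++##################+++++*++**********************#######################
[... 3811 characters left out ...]
      ..:::::::::::::::::.            .:
216 ####################################################################################:         .::   ..:::::::::::.                            ......::::::.  .::
220 #####################################################################################-.        ....                 ......:::::::::::::::::::::::::::::::..:::::
224 #######################################################################################:      ..:::::::::::::::::::::::::::::::::::::::::..::::::::----:..::::::
228 ########################################################################################-.   ::::::::::::::::::::::::::::::::----===+###########################
```

>>> move_arm(rows=[0,-0.7,0,0,0,-2.5,0,0,0,-5.5,0,0,0,-10.5,0,0,0,-4.5,0,0,0,0,0,0,0,1,0,0,0,1,0,0])

```text
clock: 41.8
tcp_pos: [0.5232, 0.0662, 0.1973]
orientation: [-3.139, -0.094, 0.0]
contact_force: [0.6, 0.0, -1.3]
grip_width: 0.0007
gripper_force: 33.1
```

```bash
python3 -c "
from asc import *
print(r.get_obs()['moment'])
go(.518,.135,.20,-87)
asc('scene',132,228,4,300,460,1)
"
```

```text
[-0.08361214 -0.08285276  0.04601   ]
t 41.80 tcp [0.5232 0.0662 0.1973] phi -86.6 tilt 0.04 F [ 0.6  0.  -1.3] w 0.0007 g 33.1 -> shift [-0.11 -6.9  -0.27] twist 0.4
132 ###########################################==+++**********+******************+++++##############################################################################
136 ###################################+++=----=+*****************************++++++****##################################################-::::::.      ....  ...:::
140 ###################################===++++++++###********************************##################################################.   .:::::::...           ...
144 ######################################+********+#####************************#################################+##################-.       .::              .....
148 ##########################################+**********++******************+-:-######++##############+#############################.                      ........
152 ###############################################******************+=====-:.   .##########################
[... 2326 characters left out ...]
::::::::::::::::::::::----:.            
212 ##################################################################################-.        .:::::::::::::::::.           ..:::::::::::::::::::::.            .:
216 ####################################################################################:         .:::::::::::::::.                               ......::::::.  .::
220 #####################################################################################-.        ....                 ......:::::::::::::::::::::::::::::::..:::::
224 #######################################################################################:      ..::::::::::::::::::::::::::::::::::::::::::.::::::::----:..::::::
```

```bash
python3 -c "
from h import *
go(.516,-.25,.25,-87)
go(.516,-.25,.15,-87)"
```

```text
t 41.85 tcp [0.5232 0.0671 0.1972] phi -86.5 tilt 0.05 F [-0.2  0.7 -2.5] w 0.0009 g 33.1 -> shift [-2.66 31.6  -5.31] twist 0.5
t 41.85 tcp [0.5232 0.0671 0.1972] phi -86.5 tilt 0.05 F [-0.2  0.7 -2.5] w 0.0009 g 33.1 -> shift [-2.66 31.61  4.69] twist 0.5
```

>>> move_arm(rows=[0,0,-2.5,0,0,1,-5,0,0,4,-5.3,0,-0.5,8,-5.3,0,-1,13,-5.3,0,-1.5,18,-5.3,0,-2,23,-5.3,0,-2.6,27.5,-5.3,0,-2.6,30.5,-5.3,0,-2.7,31.6,-5.3,0.5])

```text
clock: 43.1
tcp_pos: [0.5157, -0.252, 0.2502]
orientation: [3.14, 0.079, 0.0]
contact_force: [0.4, -0.2, -1.3]
grip_width: 0.0008
gripper_force: 33.0
```

```bash
python3 -c "
from asc import *
go(.516,-.25,.13,-87)
asc('scene',150,236,3,300,460,1)
im=r.grab_frame('top'); cv2.imwrite('pics/top9.png',im); c=cam('top')
h=cv2.cvtColor(im,cv2.COLOR_BGR2HSV); m=cv2.inRange(h,(45,110,50),(80,255,255))
k,l,st,ce=cv2.connectedComponentsWithStats(m)
for i in range(1,k):
    if st[i,4]>4: print(st[i],ce[i].round(1),plane(c,[ce[i]],.012)[0].round(3))
ac=[120,460]
import asc as A
g=cv2.cvtColor(im,cv2.COLOR_BGR2GRAY)
for y in range(140,280,4): print('%3d '%y+''.join('G' if m[y,x] else '#' if h[y,x,1]>80 else '%*+=-:. '[min(7,g[y,x]//32)] for x in range(180,460,2)))
"
```

```text
t 43.10 tcp [ 0.5157 -0.252   0.2502] phi -87.1 tilt 0.01 F [ 0.4 -0.2 -1.3] w 0.0008 g 33.0 -> shift [ 0.04 -0.2  12.02] twist -0.1
150 ###############################################################################################++###############################-:::-----:   .::.               
153 #########################################################################################################+#####################-:-:::----:.   ..   ..###########
156 ##############################################################################=#########################=#####################------:::--:.        .############
159 #############################################################################################################################---:---:-::-:.       .#############
162 ##########################################################################################################+==--:::---:::::::::::-------:::.         .###########
165 #####################################################################################--::...            .......::::::::::::::::::::------:
[... 8360 characters left out ...]
#########+##################################################+++++==========--------------:-::::::::::::::::::::::::::-=#
264 ###################+####+#####################################################+++++==========-------------::::::::::::::::::::::::-::::--###
268 ################+##############+############################################+++++=========---------------::::::::::::::::::::::::::::--=####
272 ##################*############+###################################***********++========----------------::::::::::::::::::::::::::::-:....:#
276 ############*####################################################*****++*********++====---------------:::::::::::::::::::::::::::::-:::-----
```

>>> move_arm(rows=[0,0,3,0,0,0,6.5,0,0,0,9,0,0,0,10.5,0,0,0,11.3,0,0,0,12,0,0,0,12,0])

```text
clock: 44.08
tcp_pos: [0.5151, -0.2517, 0.1304]
orientation: [-3.14, -0.08, -0.0]
contact_force: [-0.6, 0.2, -2.3]
grip_width: 0.0007
gripper_force: 33.0
```

>>> move_arm(rows=[0,0,0.4,0,0,0,0.8,0,0,0,1.2,0,0,0,1.2,0])

```text
clock: 44.58
tcp_pos: [0.5161, -0.256, 0.1207]
orientation: [3.135, 0.076, 0.007]
contact_force: [-1.6, -6.1, 11.1]
grip_width: 0.0009
gripper_force: 39.2
```

>>> move_arm(rows=[0,0.6,0.2,0,0,1.3,0.7,0,0,2,1.3,0,0,2.7,2,0,0,3.3,2.7,0,0,3.9,3.4,0,0,4.4,4.1,0,0,4.8,4.8,0,0,5.1,5.4,0,0,5.4,6,0], fingers=0.17)

```text
clock: 45.82
tcp_pos: [0.5177, -0.3059, 0.0579]
orientation: [-3.14, -0.08, 0.0]
contact_force: [-0.1, -0.8, -0.5]
grip_width: 0.0145
gripper_force: 0.3
```

```bash
python3 -c "
from asc import *
go(.516,-.309,.05,-87)
asc('wrist',0,260,9,80,560,4,'pics/w11.png')
"
```

```text
t 45.83 tcp [ 0.5177 -0.3059  0.0579] phi -87.1 tilt 0.01 F [-0.1 -0.8 -0.5] w 0.0145 g 0.3 -> shift [-0.19  0.31  0.79] twist -0.1
  0 ########################################################################################################################
  9 ########################################################################################################################
 18 ########################################################################################################################
 27 ########################################################################################################################
 36 ########################################################################################################################
 45 ########################################################################################################################
 54 ########################################################################################################################
 63 #########################################################################################
[... 1956 characters left out ...]
======-------:#############################################################
216 =====-----------------------------------------===========--..###########################################################
225 ====-------------------------------------------=======---===-###########################################################
234 ==-=--------------------------------------------==--=========-##########################################################
243 -------------------------------------------------======+======-##===####################################################
252 ------------------:..........................::.:======*======-#++==-###################################################
```

Contact forces are near zero, so the bowl seems to be down. Opening wide and rising to check.

>>> move_arm(rows=[0,0,0,0,0,0,0,0,0,0,-1.5,0,0,0,-5,0,0,0,-10,0,0,0,-16,0,0,2,-20,0,0,5,-20,0,0,8,-20,0,0,8,-20,0], fingers=0.5)

```text
clock: 47.12
tcp_pos: [0.5205, -0.3881, 0.2598]
orientation: [3.139, 0.074, 0.001]
contact_force: [-0.0, -0.4, -0.3]
grip_width: 0.0426
gripper_force: 0.0
```

```bash
python3 -c "
from asc import *
np.set_printoptions(precision=4,suppress=True)
go(.516,-.309,.05,-87)
asc('scene',150,270,4,195,325,1,'pics/scene12.png')
asc('top',130,280,4,330,470,1,'pics/top12.png')
"
```

```text
t 47.12 tcp [ 0.5205 -0.3881  0.2598] phi -87.3 tilt 0.12 F [-0.  -0.4 -0.3] w 0.0426 g 0.0 -> shift [-0.09 -7.97 20.96] twist -0.3
150 #########.  .:::::::::::::::..  .:::-#############################################################################################
154 ##########-          .....::::::::::-=############################################################################################
158 ###########-.   .....:::::::::::::::::=###########################################################################################
162 #############.   ......:::::::::::::::-+##########################################################################################
166 ****##########:   ......::::::::::::::-###########################################################################################
170 ****############:. .....::::::::::-=######+==-::::..          .-##################################################################
174 ***################################-     ..:::::-------------:  -#################################################################
178 %**################
[... 7891 characters left out ...]
=============------------------------------------------------------------------------------------------:::--=+**********
266 ###+++++=================-------------------------------------------------------------------------------------------::::::::::::::-+********
270 ==============-----------------------------------------------------------------------------------------------:::::::::::::::::::::::-=+*****
274 ==---------------------------------------------------------------------------------------------------:::::::::::::::::::::::::::::::::-=+***
278 ----------------------------------------------------------------------------------------::--::::::::::::::::::::::::::::::::::::::::::::-=+*
```

```bash
python3 -c "
from h import *
np.set_printoptions(precision=4,suppress=True)
from scipy.optimize import least_squares
def fit(P):
    q=least_squares(lambda v:np.hypot(P[:,0]-v[0],P[:,1]-v[1])-v[2],[.5,-.23,.086]); return q.x,np.abs(q.fun).max()
t=cam('top'); im=cv2.imread('pics/top12.png'); s=cv2.cvtColor(im,cv2.COLOR_BGR2HSV)[...,1]
uv=[]
for y in range(176,216,3):
    a=np.nonzero(s[y,365:450]<80)[0]+365
    uv.append((a[0]-.5,y)); 
    if y<212: uv.append((a[a<446][-1]+.5,y))
uv=np.array(uv,float)
c,res=fit(plane(t,uv,.042)); print('top',c,res)
sc=cam('scene'); im=cv2.imread('pics/scene12.png'); s=cv2.cvtColor(im,cv2.COLOR_BGR2HSV)[...,1]
uv=[]
for y in range(194,219,3):
    a=np.nonzero(s[y,210:300]<80)[0]+210; uv+= [(a[0]-.5,y),(a[-1]+.5,y)]
c2,res=fit(plane(sc,np.array(uv,float),.042)); print('scene (upper half)',c2,res)
m=np.array([.5164,-.231]); y=np.radians(16.1); R=np.array([[np.cos(y),np.sin(y)],[-np.sin(y),np.cos(y)]])
print('in mat',R@(c[:2]-m),R@(c2[:2]-m))
"
```

```text
top [ 0.5073 -0.2302  0.0863] 0.001704797726190574
scene (upper half) [ 0.5066 -0.2326  0.0867] 0.0016693747925993069
in mat [-0.0085  0.0032] [-0.0099  0.0011]
```

```bash
python3 -c "
from h import *
c=cam('top')
for f in ('t3','top12'):
    im=cv2.imread('pics/%s.png'%f);hs=cv2.cvtColor(im,cv2.COLOR_BGR2HSV); s=hs[...,1].astype(float)
    for y in (162,225): 
        row=s[y,245:275]; j=np.nonzero(row>=90)[0][0]; e=245+j-(row[j]-90)/(row[j]-row[j-1]); print(f,y,plane(c,[(e,y)],.05)[0].round(4))
    col=s[225:250,245]; j=np.nonzero(col>=90)[0][0]; print(f,'near',plane(c,[(245,225+j-(col[j]-90)/(col[j]-col[j-1]))],.05)[0].round(4))
m=cv2.inRange(hs,(45,100,50),(80,255,255)); k,l,st,ce=cv2.connectedComponentsWithStats(m)
for i in range(1,k):
    if st[i,4]>4: print(st[i],plane(c,[ce[i]],.012)[0].round(3))
go(.5,0,.3,0)
"
```

```text
t3 162 [0.6098 0.1487 0.05  ]
t3 225 [0.444  0.1409 0.05  ]
t3 near [0.4064 0.1896 0.05  ]
top12 162 [0.6098 0.1492 0.05  ]
top12 225 [0.4441 0.1387 0.05  ]
top12 near [0.4084 0.1897 0.05  ]
[230 184  13  19  76] [0.535 0.227 0.012]
[242 189   8  20  65] [0.514 0.198 0.012]
[201 195  12  23 174] [0.496 0.305 0.012]
t 47.23 tcp [ 0.5215 -0.3854  0.2588] phi -87.1 tilt 0.03 F [-0.7  0.2 -0.3] w 0.0429 g 0.0 -> shift [ -0.21 -38.6   -4.1 ] twist -87.1
```

```bash
python3 -c "
from bench import r
print(r.hand_in())"
```

```text
the job is handed in; nothing more can be done
None
```

The job is handed in at about 47 s. By the last camera measurements the tray stands against the stack with all four green pegs in it, and the bowl is upright on the mat, 9 mm off centre. On the way the bowl slipped from the gripper and fell about 20 cm into the tray with the pegs still in it; I gripped it again and finished from there. The result came back without a verdict.

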